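Load and lock the bench demagnetiser

ROBOT

A 7-joint arm with a two-finger parallel gripper is mounted at the origin on the work surface. World frame = base frame: x ahead of the robot, y to its left, z up, the work surface at z = 0. Lengths are in m, angles in rad, forces in N, time in s.
With the tool pointing down it reaches from about 0.4 to 0.85 m from the base axis. Payload 4.5 kg.
Tool frame: the origin (TCP) lies between the finger pads; the fingertips stand r.tip_reach ahead of it and the grasp point (between the pads) lies 3 mm ahead of it (r.tip_reach is the distance from the TCP to the fingertips, in m); z points along the fingers, y is the line along which they close (so a half turn about z gives the same grasp; the last joint's range is limited). The gripper opens to 88 mm and grips with 3 to 60 N. Pads are 18 mm wide; open, the fingers measure 123 mm over their backs; the gripper's body (75 mm by 187 mm) begins 45 mm behind the grasp point.
Start: joints at [1.301, 0.689, -0.195, 1.565, 0.157, 0.902, -0.215], TCP at [0.187, -0.596, 0.261] pointing down, gripper open.
Joint ranges: [-3.01, 3.01], [-0.46, 2.08], [-1.47, 1.51], [0.13, 2.56], [-1, 4.14], [0.04, 2.09], [-2.66, 2.66]. Speed limits (rad/s): [2.57, 2.57, 3.14, 3.14, 3.14, 3.14, 3.14].

INTERFACE

Orientations are given as a unit quaternion [x, y, z, w].
In Python, from plant import r gives the robot as it stands.
- The arm moves only by the tool step_arm, never from a script. Its argument "motion" is a list of rows, each an object with "dp": the shift along the tool's x, y, z in mm, a list of three; "twist": the turn, a rotation vector about the tool's x, y, z in rad, a list of three; "hand": the opening, from -1 (shut) to 1 (fully open). In form: [{"dp": [dx, dy, dz], "twist": [rx, ry, rz], "hand": hand}, ...]. A call has 1 to 5 rows; each row is the pose to reach, as a shift and turn from the pose commanded when the call began, along the tool's axes at that moment; what a row does not reach only later rows make up. A row lasts 1/8 s, in which the tool goes at most 62.5 mm and 10.7 degrees, less where a joint would pass 70% of its speed; a pose out of reach is approached as far as the arm can. A call with a gripper value outside its range is refused whole. The fingers move at their own pace and stop on an object; "force" is the grip in N (left out, the last holds). Time passes only in rows, so rows that repeat a pose let the fingers close. It gives the time, the measured TCP pose, the force, the opening and the grip force at its end, in the units of the state.
- r.get_state(): the state, without advancing time (a new reading comes with each control period).
- r.snapshot(name): name is "scene" or "top" or "wrist"; returns a dict with "pixels" (400x640x3 uint8, red, green, blue), "depth" (400x640 float32, m along the optical axis (not along the pixel's ray), 0 where there is no reading), "fx", "fy", "cx", "cy" (pixels), "xyz" and "orientation" of the camera in the world; the wrist camera has in their place "mount" (4x4, takes a point from camera to tool coordinates, whose origin is the TCP and whose axes are the flange's). Camera axes: x right, y down, z forward; pixel columns grow to the right and rows downward; lengths in m; the calibration is good to about 2 mm. A picture is of the moment at which its call begins: read the wrist's pose just before it.
- r.finish_job(): hands the job in; it is judged then, once.
Trained networks look in the newest picture that a camera, given by its name, has taken for a name from the list of things; names that differ only in an ending like _2 or _b are one class to them, and where a whole thing is asked for, a point or a joint stands for the part that bears it (a point fixed in the world has none). Each returns a list of dicts, best first, with "score" (0 to 1); they miss things now and then, are a little off and sometimes report something else, mostly with a low value. They report only what shows in the picture. A call takes as long as a camera call. They do not tell look-alikes from the thing itself.
- r.search_frame(camera, thing): "at" ([x, y, z] in m, in the coordinates of the camera as it stood for that picture, good to about 4 mm: the middle of the surface that is visible of it).
The state is a dict: "clock": time; "q": joint angles; "qd": joint speeds; "joint_torque": joint torques, N m; "tool_pos": TCP position; "eef_rot": TCP orientation; "contact_force": force on the tool from outside, world axes, zero at the start; "moment": the same for the moment, N m; "opening": opening from 0.0 (shut) to 1.0 (fully open); "finger_force": force on a finger pad.
Only numpy, scipy, OpenCV 4.12 (cv2) and the standard library are available. Lean on these libraries where they do the work, as an engineer would, in place of code of your own. Each camera call takes 0.05 s, during which the arm holds its last target. There are 200 camera calls.

TASK

Pull the load tray of the demagnetiser out to its stop, then move every steel runner block from the grey pocket tray onto it, each lying flat on the tray floor the right way up, none on top of another. Then push the load tray fully home, push the door shut until it seats on its catch, and last slide the locking grip on the roof across to its left end stop. Do not swing the door in against the pulled-out tray, and leave the other things on the bench where they are.

Things in the scene. Friction and masses are not known exactly. Their poses are not given: they have to be found in the camera images.
- block0: linear-guide runner block: bright steel block with black end caps and an inverted-U section, 72 long (x) x 34 wide (y) x 30 mm high (z), about 0.3 kg; origin at the centre of its underside. Three to five of six such blocks are present, each upright in a pocket of the pocket tray.
- block1: linear-guide runner block: bright steel block with black end caps and an inverted-U section, 72 long (x) x 34 wide (y) x 30 mm high (z), about 0.3 kg; origin at the centre of its underside. Three to five of six such blocks are present, each upright in a pocket of the pocket tray.
- block2: linear-guide runner block: bright steel block with black end caps and an inverted-U section, 72 long (x) x 34 wide (y) x 30 mm high (z), about 0.3 kg; origin at the centre of its underside. Three to five of six such blocks are present, each upright in a pocket of the pocket tray.
- block3: linear-guide runner block: bright steel block with black end caps and an inverted-U section, 72 long (x) x 34 wide (y) x 30 mm high (z), about 0.3 kg; origin at the centre of its underside. Three to five of six such blocks are present, each upright in a pocket of the pocket tray.
- block4: linear-guide runner block: bright steel block with black end caps and an inverted-U section, 72 long (x) x 34 wide (y) x 30 mm high (z), about 0.3 kg; origin at the centre of its underside. Three to five of six such blocks are present, each upright in a pocket of the pocket tray.
- block5: linear-guide runner block: bright steel block with black end caps and an inverted-U section, 72 long (x) x 34 wide (y) x 30 mm high (z), about 0.3 kg; origin at the centre of its underside. Three to five of six such blocks are present, each upright in a pocket of the pocket tray.
- ptray: fixed grey plastic pocket tray, 190 (x) x 208 (y) mm, with 2 x 3 pockets at 88 mm pitch in x and 62 mm in y, centred on it; pockets are 80 x 40 mm, pocket floor 6 mm and rims 13 mm above the table; origin at the centre of its underside
- cabinet: fixed bench demagnetiser, grey steel box 280 deep (x) x 300 wide (y) x 120 mm high; origin on the table under the middle of its front face, front looks to its own -x; the opening in the front is 240 wide and spans 20 to 112 mm in height
- shuttle (a joint): sliding load tray of the demagnetiser: 0 = fully home inside (its front wall then stands 8 mm proud of the cabinet's front face, just behind the shut door), grows in m as it comes out towards cabinet -x, at most 0.19; starts about half out. Stiff to about 3 N.
- shuttle_floor (a point): centre of the load tray's floor, on its upper surface (30 mm above the table); axes as the cabinet's. The floor is 165 (x) x 202 (y) mm inside; side walls rise 24 mm, rear wall (+x) 28 mm and front wall (-x) 64 mm above it
- shuttle_front (a point): middle of the top edge of the load tray's front wall, on its outer face (94 mm above the table); the wall is 8 mm thick (it extends to +x of this point) and 190 mm wide
- door (a joint): demagnetiser door: 0 = shut and seated, grows as it opens (rad), at most 2.25; starts wide open. A brass ball catch holds it shut: it snaps over the ball at about 0.03 rad (5 to 10 N at the handle) and holds; otherwise a weak spring swings the door slowly open again
- door_hinge (a point): point on the door's vertical hinge axis 12 mm in front of the left (cabinet +y) end of the front face, 60 mm above the table; axes turn with the door: the panel reaches from here 276 mm along its own -y, its outer face is 14 mm to its own -x, its height is 10 to 110 mm above the table
- door_edge (a point): middle of the free upright edge of the door, on the outer face, 60 mm above the table; a black upright grip 12 wide x 60 high, standing 20 mm out of the outer face, is 8 to 20 mm in from this edge
- lock (a joint): black locking slide on the cabinet roof: its grip slides along the cabinet's +y from 0 (unlocked, right end) to 0.08 m (locked, left end stop); needs about 3 N
- lock_top (a point): centre of the top of the lock grip; the grip is 28 (cabinet x) x 20 (cabinet y) mm and stands 40 mm tall below this point, over a track 14 mm high and 130 mm long on the roof
- race_a: loose bearing race, bystander, 54 mm diameter, 18 mm high, origin under its centre
- race_b: loose bearing race, bystander, 60 mm diameter, 16 mm high, origin under its centre
- oilcan: can, bystander, 56 mm diameter, 130 mm high, origin under its centre
- wrench: spanner, bystander, 180 mm long, lying along its x, origin at mid-length
- driver: screwdriver, bystander, 200 mm long, lying along its x, origin at mid-length
- jar: white jar, bystander, 64 mm diameter, 75 mm high, origin under its centre
- carton: cardboard carton, bystander, 90 x 130 x 60 mm, origin under its centre
Things that resemble listed ones, but are neither listed nor needed, are in the scene too. What is shaped like the block0 but brown or yellow is not meant.

How it is judged:
On the way, in this order (a step that is already met when the one before it is completed fails the run):
1. load tray pulled out to its stop (value of joint shuttle above 0.175 m), for 0.2 s.
2. all blocks lie flat on the load tray (x of block0 in the frame of shuttle_floor between -0.07 and 0.07 m and y of block0 in the frame of shuttle_floor between -0.092 and 0.092 m and z of block0 in the frame of shuttle_floor between -0.006 and 0.008 m and angle between each of block0, block1, block2, block3, block4, block5's own z axis and vertical below 0.2 rad and x of block1 in the frame of shuttle_floor between -0.07 and 0.07 m and y of block1 in the frame of shuttle_floor between -0.092 and 0.092 m and z of block1 in the frame of shuttle_floor between -0.006 and 0.008 m and x of block2 in the frame of shuttle_floor between -0.07 and 0.07 m and y of block2 in the frame of shuttle_floor between -0.092 and 0.092 m and z of block2 in the frame of shuttle_floor between -0.006 and 0.008 m and x of block3 in the frame of shuttle_floor between -0.07 and 0.07 m and y of block3 in the frame of shuttle_floor between -0.092 and 0.092 m and z of block3 in the frame of shuttle_floor between -0.006 and 0.008 m and x of block4 in the frame of shuttle_floor between -0.07 and 0.07 m and y of block4 in the frame of shuttle_floor between -0.092 and 0.092 m and z of block4 in the frame of shuttle_floor between -0.006 and 0.008 m and x of block5 in the frame of shuttle_floor between -0.07 and 0.07 m and y of block5 in the frame of shuttle_floor between -0.092 and 0.092 m and z of block5 in the frame of shuttle_floor between -0.006 and 0.008 m and value of joint shuttle above 0.02 m), for 0.2 s.
3. load tray fully home, with the blocks (x of block0 in the frame of shuttle_floor between -0.07 and 0.07 m and y of block0 in the frame of shuttle_floor between -0.092 and 0.092 m and z of block0 in the frame of shuttle_floor between -0.006 and 0.008 m and angle between each of block0, block1, block2, block3, block4, block5's own z axis and vertical below 0.2 rad and x of block1 in the frame of shuttle_floor between -0.07 and 0.07 m and y of block1 in the frame of shuttle_floor between -0.092 and 0.092 m and z of block1 in the frame of shuttle_floor between -0.006 and 0.008 m and x of block2 in the frame of shuttle_floor between -0.07 and 0.07 m and y of block2 in the frame of shuttle_floor between -0.092 and 0.092 m and z of block2 in the frame of shuttle_floor between -0.006 and 0.008 m and x of block3 in the frame of shuttle_floor between -0.07 and 0.07 m and y of block3 in the frame of shuttle_floor between -0.092 and 0.092 m and z of block3 in the frame of shuttle_floor between -0.006 and 0.008 m and x of block4 in the frame of shuttle_floor between -0.07 and 0.07 m and y of block4 in the frame of shuttle_floor between -0.092 and 0.092 m and z of block4 in the frame of shuttle_floor between -0.006 and 0.008 m and x of block5 in the frame of shuttle_floor between -0.07 and 0.07 m and y of block5 in the frame of shuttle_floor between -0.092 and 0.092 m and z of block5 in the frame of shuttle_floor between -0.006 and 0.008 m and value of joint shuttle below 0.005 m), for 0.2 s.
4. door shut and seated on its catch (value of joint door below 0.02 rad), for 0.3 s.
5. lock slide at its left end stop, with the door shut (value of joint lock above 0.075 m and value of joint door below 0.02 rad), for 0.2 s.
At the end, for the whole second after the job is handed in: Every block lies flat (within 0.2 rad, upright, not stacked) on the load tray floor; the load tray is within 5 mm of fully home; the door is within 0.02 rad of shut, on its catch; the lock slide is within 5 mm of its left end stop (all of step 3 and all of step 5); the robot touches nothing.
It fails at once if the door is swung in against the pulled-out load tray (value of joint door below 0.9 rad and value of joint shuttle above 0.05 m).
It fails at once if a bystander is moved more than 60 mm (distance of any of race_a, race_b, oilcan, wrench, driver, jar, carton from where it was at the start of the episode above 0.06 m).
Of block0, block1, block2, block3, block4, block5 only 3 to 5 are there at a start; the rules pass over those that are not, and their reading is None.
At some moment in a run one of block0, block1, block2, block3, block4, block5 may be knocked a few centimetres aside while the robot is not near it.
Once in a run the grip may slacken for a moment while it holds something.
It also fails if it takes over 210 s, if anything falls off the work surface, if the arm or the gripper's body presses on something with over 40 N, if the wrist force passes 120 N, or if a joint passes its speed limit or range.

## Working session

There is one attempt and no reset: what is moved stays moved. The work goes in short steps, Python scripts to look and compute and a tool call to move; the robot and the scene stay as the last step left them, time stands still between calls to the robot, and variables do not carry over. Pictures are saved under pics/ and viewed, at most 14 in all, crops included, and the job is handed in when it is done.

Besides the shell and the picture viewer there is one more tool, called after "Emit:" by a JSON object that holds its "method" and its "body". step_arm: Moves the arm, as the interface text tells. Its arguments: {"type":"object","properties":{"motion":{"type":"array"},"force":{"type":"number"}},"required":["motion"]}

```bash
mkdir -p pics; ls; cat > h.py <<'E'
import numpy as np,cv2
from scipy.spatial.transform import Rotation as R
from plant import r
def snap(cam):
    s=r.get_state(); d=r.snapshot(cam)
    if 'mount' in d:
        T=np.eye(4);T[:3,:3]=R.from_quat(s['eef_rot']).as_matrix();T[:3,3]=s['tool_pos'];T=T@np.array(d['mount'])
    else:
        T=np.eye(4);T[:3,:3]=R.from_quat(d['orientation']).as_matrix();T[:3,3]=d['xyz']
    d['T']=T;return d
def save(d,name,crop=None,scale=1):
    im=d['pixels'][:,:,::-1]
    if crop: im=im[crop[1]:crop[3],crop[0]:crop[2]]
    cv2.imwrite('pics/'+name,cv2.resize(im,None,fx=scale,fy=scale,interpolation=cv2.INTER_CUBIC))
def w(d,p): return d['T'][:3,:3]@np.asarray(p)+d['T'][:3,3]
def cloud(d):
    z=d['depth'];v,u=np.mgrid[:z.shape[0],:z.shape[1]]
    P=np.stack([(u-d['cx'])/d['fx']*z,(v-d['cy'])/d['fy']*z,z],-1)
    return P@d['T'][:3,:3].T+d['T'][:3,3]
def pix(d,p):
    c=d['T'][:3,:3].T@(np.asarray(p)-d['T'][:3,3]);return (d['fx']*c[0]/c[2]+d['cx'],d['fy']*c[1]/c[2]+d['cy'])
def find(d,cam,th):
    o=[]
    for x in r.search_frame(cam,th):
        p=w(d,x['at']);o.append((round(x['score'],2),p.round(3).tolist(),np.round(pix(d,p)).astype(int).tolist()))
    return o
E
cat > a.py <<'E'
from h import *
s=r.get_state();print({k:np.round(v,3).tolist() for k,v in s.items()},r.tip_reach)
for c in ['top','scene']:
    d=snap(c);save(d,c+'0.png');print(c,d['T'].round(3).tolist(),d['fx'])
    np.save(c+'0.npy',cloud(d))
    for t in ['block0','ptray','cabinet','shuttle_floor','shuttle','door','door_edge','lock_top','lock','oilcan','jar','carton','wrench','driver','race_a']:
        print(t,find(d,c,t))
E
python3 a.py
```

```text
pics
{'clock': 0.0, 'q': [1.301, 0.69, -0.194, 1.566, 0.157, 0.902, -0.215], 'qd': [-0.001, 0.0, -0.002, 0.002, -0.0, 0.002, 0.001], 'joint_torque': [-0.0, -52.757, -1.267, -15.343, -0.052, 0.007, 0.0], 'tool_pos': [0.187, -0.596, 0.26], 'eef_rot': [0.988, 0.151, -0.0, -0.001], 'contact_force': [0.188, 0.789, 0.635], 'moment': [-0.041, -0.025, 0.006], 'finger_force': 0.0, 'opening': 1.002} 0.022
top [[-0.003, -0.997, 0.077, 0.503], [-1.0, 0.004, 0.01, 0.0], [-0.01, -0.077, -0.997, 1.342], [0.0, 0.0, 0.0, 1.0]] 404.4748416785617
block0 [(0.81, [0.441, -0.279, 0.03], [412, 252]), (0.79, [0.52, -0.344, 0.034], [432, 228]), (0.79, [0.437, -0.337, 0.037], [431, 254]), (0.75, [0.534, -0.225, 0.031], [395, 223]), (0.68, [0.445, -0.215, 0.033], [393, 251]), (0.67, [0.525, -0.464, 0.03], [469, 226]), (0.65, [0.632, -0.53, 0.029], [489, 193]), (0.56, [0.404, -0.474, 0.028], [473, 264]), (0.19, [0.668, -0.409, 0.006], [449, 183])]
ptray [(0.93, [0.486, -0.286, 0.01], [413, 238])]
cabinet [(0.88, [0.736, 0.065, 0.122], [304, 157]), (0.49, [0.482, 0.22, 0.11], [253, 241])]
shuttle_floor [(0.93, [
[... 1938 characters left out ...]
_top [(0.66, [0.58, 0.056, 0.076], [345, 203]), (0.43, [0.712, 0.004, 0.168], [322, 207]), (0.41, [0.498, 0.224, 0.101], [393, 191])]
lock [(0.51, [0.709, 0.003, 0.161], [322, 208])]
oilcan [(0.56, [0.788, -0.21, 0.086], [258, 228]), (0.39, [0.495, 0.226, 0.101], [394, 191])]
jar [(0.73, [0.497, 0.222, 0.1], [393, 191]), (0.62, [0.525, -0.282, 0.01], [266, 192]), (0.55, [0.708, 0.36, 0.052], [422, 248])]
carton [(0.61, [0.663, 0.48, 0.057], [459, 244])]
wrench [(0.77, [0.677, -0.407, 0.007], [222, 213])]
driver []
race_a [(0.73, [0.443, -0.335, 0.029], [260, 173]), (0.69, [0.496, 0.227, 0.099], [394, 192]), (0.56, [0.539, 0.411, 0.01], [439, 225]), (0.44, [0.697, -0.177, 0.016], [277, 225])]
```

```bash
cat > b.py <<'E'
import cv2
a=cv2.imread('pics/top0.png')[120:310,140:520]
cv2.imwrite('pics/top0c.png',cv2.resize(a,None,fx=2.1,fy=2.1,interpolation=cv2.INTER_CUBIC))
E
python3 b.py
```

```text
(no output)
```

View pics/top0c.png

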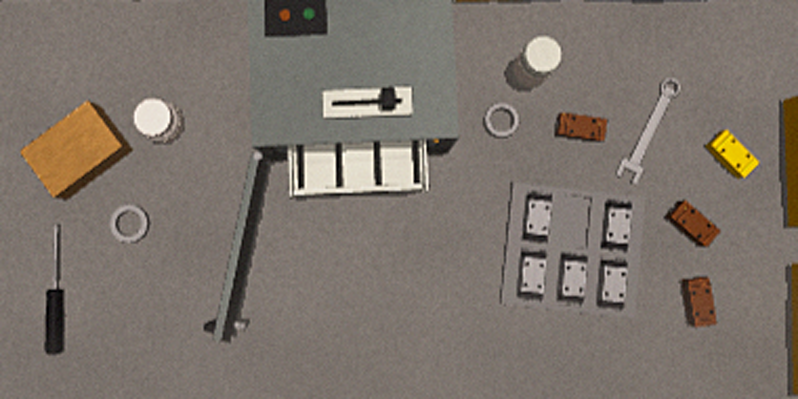

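The crop shows five bright steel blocks upright in the pocket tray (full-image pixels 395,223; 432,228; 393,251; 412,252; 431,254). The look-alikes are the brown ones at (417,180), (469,226) and (473,264) and the yellow one at (489,193), and I leave those alone. The load tray is at (310,200), the door is open with its free edge near (248,275), and the lock grip is at (326,167).

```bash
cat > geo.py <<'E'
from h import *
P=np.load('top0.npy')
def sel(x0,x1,y0,y1,z0,z1):
    m=(P[...,0]>x0)&(P[...,0]<x1)&(P[...,1]>y0)&(P[...,1]<y1)&(P[...,2]>z0)&(P[...,2]<z1);return P[m]
def rect(n,q):
    (c,s,a)=cv2.minAreaRect((q[:,:2]*1000).astype(np.float32));print(n,len(q),np.round(c,1),np.round(s,1),round(a,1),'z',np.median(q[:,2]).round(4))
for x,y in [(.441,-.279),(.52,-.344),(.437,-.337),(.534,-.225),(.445,-.215)]:
    rect('blk',sel(x-.045,x+.045,y-.028,y+.028,.028,.05))
rect('roof',sel(.6,1,-.15,.25,.112,.127))
rect('front',sel(.5,.64,-.07,.15,.085,.1))
rect('door',sel(.4,.66,.16,.3,.1,.118))
rect('lock',sel(.66,.74,-.1,.12,.15,.2))
rect('ptray',sel(.35,.62,-.42,-.15,.009,.017))
q=sel(.56,.64,-.06,.16,.01,.07)
for y in np.arange(-.06,.17,.01):
    k=q[abs(q[:,1]-y)<.005]; print(round(y,2),len(k),np.median(k[:,2]).round(3) if len(k) else '',end=';')
print();f=sel(.5,.64,-.07,.15,.085,.1);print(np.polyfit(f[:,1],f[:,0],1)); d=sel(.4,.66,.16,.3,.1,.118);print(np.polyfit(d[:,0],d[:,1],1))
rf=sel(.6,.67,-.1,.2,.112,.127)
for y in np.arange(-.09,.22,.05):
    k=rf[abs(rf[:,1]-y)<.01]; print(round(y,2),k[:,0].min().round(4) if len(k) else '',end=';')
E
python3 geo.py
```

```text
blk 243 [ 440.5 -280.2] [35.3 70.9] 82.6 z 0.0353
blk 247 [ 520.9 -350. ] [34.9 72. ] 83.2 z 0.0352
blk 251 [ 431.5 -340.8] [35.8 72. ] 84.9 z 0.0351
blk 243 [ 533.9 -227.8] [34.5 71.9] 81.8 z 0.0353
blk 243 [ 445.9 -218.4] [34.5 71.5] 84.0 z 0.0351
roof 8228 [764.8  55.1] [316.  300.9] 2.2 z 0.1197
front 167 [575.2  47.5] [  8.1 185.8] 2.2 z 0.0935
door 672 [530.2 205.6] [ 37.2 268. ] 77.4 z 0.1112
lock 66 [697.6   1.8] [26.6 18.5] 8.1 z 0.1732
ptray 1693 [ 507.7 -287.6] [209.3 238.9] 83.4 z 0.0125
-0.06 19 0.052;-0.05 57 0.031;-0.04 53 0.029;-0.03 58 0.029;-0.02 57 0.029;-0.01 52 0.03;0.0 52 0.03;0.01 51 0.03;0.02 54 0.029;0.03 54 0.03;0.04 54 0.029;0.05 53 0.029;0.06 54 0.03;0.07 54 0.03;0.08 54 0.03;0.09 56 0.03;0.1 58 0.03;0.11 61 0.03;0.12 64 0.03;0.13 60 0.029;0.14 59 0.03;0.15 72 0.046;0.16 2 0.05;
[-0.03731802  0.57675046]
[-0.20715758  0.31817703]
-0.09 0.6406;-0.04 0.6461;0.01 0.6432;0.06 0.6412;0.11 0.6404;0.16 0.6378;0.21 ;
```

```bash
python3 - <<'E'
import cv2
a=cv2.imread('pics/top0.png')
b=a[170:230,280:345];c=a[205:275,370:450]
f=lambda i,s:cv2.resize(i,(s,480),interpolation=cv2.INTER_CUBIC)
cv2.imwrite('pics/crop1.png',cv2.hconcat([f(b,390),f(c,400)]))
E
```

```text
(no output)
```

View pics/crop1.png

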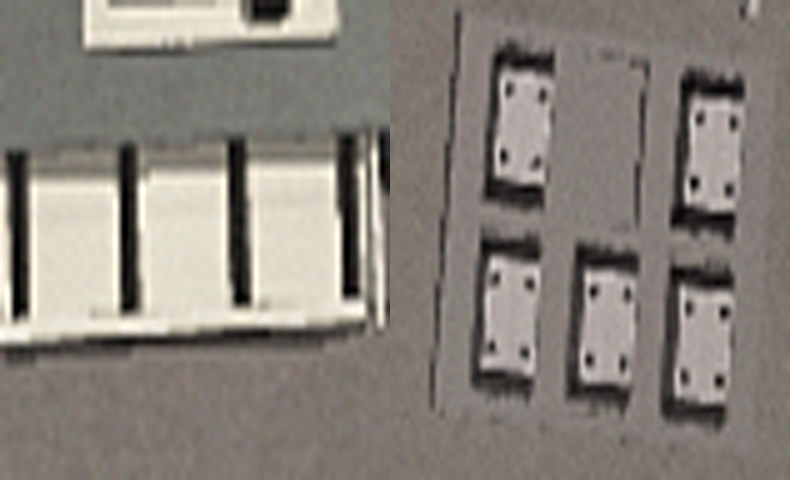

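The black stripes on the load tray floor are flat paint (their depth reads 30 mm, same as the floor). The close crop shows five upright bright steel blocks with black caps, and only the pocket at crop (605,140) is empty. Next I pull the tray.

```bash
cat > go.py <<'E'
from h import *
import sys
def go(x,y,z,yawdeg):
    s=r.get_state();A=R.from_quat(s['eef_rot']);B=R.from_euler('z',yawdeg,degrees=True)*R.from_euler('x',np.pi)
    dp=A.as_matrix().T@(np.array([x,y,z])-s['tool_pos'])*1000
    return dp.round(1).tolist(),(A.inv()*B).as_rotvec().round(4).tolist()
if __name__=='__main__':print(go(*map(float,sys.argv[1:5])))
E
python3 go.py 0.575 0.0475 0.25 92.14; python3 go.py 0.575 0.0475 0.25 -87.86
```

```text
([562.9, -498.3, 10.7], [0.0, 0.0, -1.3044])
([562.9, -498.3, 10.7], [0.0, -0.0, 1.8372])
```

Emit:
{"method": "step_arm", "body": {"motion": [{"dp": [113, -100, 2], "twist": [0, 0, -0.26], "hand": -0.3}, {"dp": [113, -100, 2], "twist": [0, 0, -0.26], "hand": -0.3}, {"dp": [113, -100, 2], "twist": [0, 0, -0.26], "hand": -0.3}, {"dp": [200, -180, 4], "twist": [0, 0, -0.5], "hand": -0.3}, {"dp": [200, -180, 4], "twist": [0, 0, -0.5], "hand": -0.3}]}}

```text
clock: 2.22
tool_pos: [0.325, -0.3633, 0.2569]
eef_rot: [0.92, 0.392, 0.0, 0.0]
contact_force: [0.6, -0.5, -0.5]
opening: 0.457
finger_force: 0.0
```

```bash
python3 go.py 0.575 0.0475 0.25 92.14
```

```text
([469.5, -103.8, 7.1], [0.0011, -0.0002, -0.8018])
```

Emit:
{"method": "step_arm", "body": {"motion": [{"dp": [60, -12, 1], "twist": [0, 0, -0.16], "hand": -0.3}, {"dp": [115, -25, 2], "twist": [0, 0, -0.32], "hand": -0.3}, {"dp": [170, -38, 3], "twist": [0, 0, -0.48], "hand": -0.3}, {"dp": [230, -50, 4], "twist": [0, 0, -0.64], "hand": -0.3}, {"dp": [285, -63, 5], "twist": [0, 0, -0.8], "hand": -0.3}]}}

```text
clock: 2.85
tool_pos: [0.4777, -0.1141, 0.252]
eef_rot: [0.693, 0.721, 0.0, 0.001]
contact_force: [0.9, -0.9, 0.5]
opening: 0.349
finger_force: 0.0
```

```bash
python3 go.py 0.575 0.0475 0.25 92.14
```

```text
([157.8, 103.4, 2.1], [0.0012, 0.0004, 0.0009])
```

Emit:
{"method": "step_arm", "body": {"motion": [{"dp": [53, 34, 1], "twist": [0, 0, 0], "hand": -0.3}, {"dp": [105, 69, 2], "twist": [0, 0, 0], "hand": -0.3}, {"dp": [158, 103, 2], "twist": [0, 0, 0], "hand": -0.3}, {"dp": [158, 103, 2], "twist": [0, 0, 0], "hand": -0.3}, {"dp": [158, 103, 2], "twist": [0, 0, 0], "hand": -0.3}]}}

```text
clock: 3.48
tool_pos: [0.5738, 0.0449, 0.2494]
eef_rot: [0.695, 0.719, -0.001, 0.0]
contact_force: [-0.1, -0.7, -0.0]
opening: 0.35
finger_force: 0.0
```

```bash
python3 - <<'E'
from go import *
print(go(.575,.0475,.25,92.14))
d=snap('wrist');save(d,'w1.png');P=cloud(d);np.save('w1.npy',P)
def rect(n,m):
    q=P[m];(c,s,a)=cv2.minAreaRect((q[:,:2]*1000).astype(np.float32));print(n,len(q),np.round(c,1),np.round(s,1),round(a,1),np.median(q[:,2]).round(4))
X,Y,Z=P[...,0],P[...,1],P[...,2]
rect('front',(X>.5)&(X<.63)&(Z>.088)&(Z<.099)&(Y>-.07)&(Y<.15))
m=(Z>.112)&(Z<.126)&(X>.6)
for y in np.arange(-.1,.22,.04):
    k=m&(abs(Y-y)<.01);print(round(y,2),np.percentile(X[k],1).round(4) if k.any() else '',end='; ')
E
```

```text
([2.6, 1.3, -0.6], [-0.0009, 0.0011, -0.0042])
front 1336 [575.4  47.9] [  7.2 189.4] 2.2 0.094
-0.1 0.7824; -0.06 ; -0.02 0.6461; 0.02 0.6443; 0.06 0.6427; 0.1 0.6411; 0.14 0.6393; 0.18 0.6054;
```

Emit:
{"method": "step_arm", "body": {"motion": [{"dp": [3, 1.5, 55], "twist": [0, 0, -0.004], "hand": -0.3}, {"dp": [3, 1.5, 105], "twist": [0, 0, -0.004], "hand": -0.3}, {"dp": [3, 1.5, 140], "twist": [0, 0, -0.004], "hand": -0.3}, {"dp": [3, 1.5, 155], "twist": [0, 0, -0.004], "hand": -0.3}, {"dp": [3, 1.5, 155], "twist": [0, 0, -0.004], "hand": -0.3}]}}

```text
clock: 4.15
tool_pos: [0.5752, 0.0473, 0.0945]
eef_rot: [0.694, 0.72, -0.001, -0.0]
contact_force: [0.0, 0.5, 0.4]
opening: 0.351
finger_force: 0.0
```

Emit:
{"method": "step_arm", "body": {"motion": [{"dp": [0, 0, 0], "twist": [0, 0, 0], "hand": -1}, {"dp": [0, 0, 0], "twist": [0, 0, 0], "hand": -1}, {"dp": [0, 0, 0], "twist": [0, 0, 0], "hand": -1}, {"dp": [0, 0, 0], "twist": [0, 0, 0], "hand": -1}, {"dp": [0, 0, 0], "twist": [0, 0, 0], "hand": -1}], "force": 20}}

```text
clock: 4.78
tool_pos: [0.5758, 0.0484, 0.0958]
eef_rot: [0.694, 0.72, 0.0, 0.001]
contact_force: [-1.1, -1.4, 6.6]
opening: 0.086
finger_force: 20.0
```

Emit:
{"method": "step_arm", "body": {"motion": [{"dp": [0, -20, 0], "twist": [0, 0, 0], "hand": -1}, {"dp": [0, -45, 0], "twist": [0, 0, 0], "hand": -1}, {"dp": [0, -70, 0], "twist": [0, 0, 0], "hand": -1}, {"dp": [0, -95, 0], "twist": [0, 0, 0], "hand": -1}, {"dp": [0, -115, 0], "twist": [0, 0, 0], "hand": -1}]}}

```text
clock: 5.4
tool_pos: [0.4632, 0.044, 0.0958]
eef_rot: [0.694, 0.72, 0.002, 0.002]
contact_force: [5.8, -4.1, -3.5]
opening: 0.09
finger_force: 20.0
```

Emit:
{"method": "step_arm", "body": {"motion": [{"dp": [0, -6, 0], "twist": [0, 0, 0], "hand": -1}, {"dp": [0, -10, 0], "twist": [0, 0, 0], "hand": -1}, {"dp": [0, -12, 0], "twist": [0, 0, 0], "hand": -1}, {"dp": [0, -12, 0], "twist": [0, 0, 0], "hand": -1}, {"dp": [0, -12, 0], "twist": [0, 0, 0], "hand": -1}]}}

```text
clock: 6.02
tool_pos: [0.45, 0.0439, 0.0952]
eef_rot: [0.694, 0.72, 0.001, 0.001]
contact_force: [3.0, -1.1, 6.7]
opening: 0.09
finger_force: 20.0
```

Emit:
{"method": "step_arm", "body": {"motion": [{"dp": [0, 0, 0], "twist": [0, 0, 0], "hand": -0.3}, {"dp": [0, 0, 0], "twist": [0, 0, 0], "hand": -0.3}, {"dp": [0, 0, -50], "twist": [0, 0, 0], "hand": -0.3}, {"dp": [0, 0, -100], "twist": [0, 0, 0], "hand": -0.1}, {"dp": [0, 0, -125], "twist": [0, 0, 0], "hand": -0.1}]}}

```text
clock: 6.65
tool_pos: [0.4485, 0.044, 0.2216]
eef_rot: [0.694, 0.72, 0.001, 0.0]
contact_force: [0.2, -0.2, 0.2]
opening: 0.454
finger_force: 0.0
```

```bash
python3 - <<'E'
from go import *
s=r.get_state();print(np.round(s['q'],2),s['opening'],s['tool_pos'])
print(go(.4459,-.2184,.22,-6.7));print(go(.4459,-.2184,.22,173.3))
E
```

```text
[ 0.11  0.57 -0.47  2.11  0.47  0.57 -0.67] 0.4540238625782539 [0.44848019 0.04404409 0.22158976]
([-262.2, -12.4, 1.4], [0.0003, -0.0016, 1.7251])
([-262.2, -12.4, 1.4], [0.0015, 0.0003, -1.4165])
```

Emit:
{"method": "step_arm", "body": {"motion": [{"dp": [-50, -3, 0], "twist": [0, 0, 0.18], "hand": 0.05}, {"dp": [-105, -6, 0], "twist": [0, 0, 0.36], "hand": 0.05}, {"dp": [-160, -8, 0], "twist": [0, 0, 0.54], "hand": 0.05}, {"dp": [-215, -10, 0], "twist": [0, 0, 0.72], "hand": 0.05}, {"dp": [-262, -12, 0], "twist": [0, 0, 0.9], "hand": 0.05}]}}

```text
clock: 7.28
tool_pos: [0.4453, -0.2202, 0.2193]
eef_rot: [0.939, 0.343, -0.001, -0.001]
contact_force: [1.4, 0.2, 1.5]
opening: 0.521
finger_force: 0.0
```

```bash
python3 - <<'E'
from go import *
s=r.get_state();print(np.round(s['q'],2),s['opening'],s['tool_pos'])
print(go(.4459,-.2184,.22,-6.7))
E
```

```text
[ 0.54  0.6  -0.27  1.99  0.27  0.59 -0.78] 0.5206269994872925 [ 0.44528706 -0.22021528  0.21928308]
([1.6, -1.0, -0.7], [-0.0011, 0.0012, 0.818])
```

Emit:
{"method": "step_arm", "body": {"motion": [{"dp": [1, 0, 0], "twist": [0, 0, 0.18], "hand": 0.05}, {"dp": [1, 0, 0], "twist": [0, 0, 0.36], "hand": 0.05}, {"dp": [1, 0, 0], "twist": [0, 0, 0.54], "hand": 0.05}, {"dp": [1, 0, 0], "twist": [0, 0, 0.72], "hand": 0.05}, {"dp": [1, 0, 0], "twist": [0, 0, 0.818], "hand": 0.05}]}}

```text
clock: 7.9
tool_pos: [0.4463, -0.2171, 0.2192]
eef_rot: [0.998, -0.057, -0.001, -0.0]
contact_force: [0.4, -0.5, -0.5]
opening: 0.526
finger_force: 0.0
```

```bash
cat > look.py <<'E'
from go import *
s=r.get_state();print(np.round(s['q'],2))
d=snap('wrist');save(d,'w2.png');P=cloud(d).reshape(-1,3)
m=(P[:,2]>.028)&(P[:,2]<.045)&(P[:,0]<.6)&(P[:,1]>-.4)
# cluster by raster
g=np.zeros((400,400),np.uint8);ij=((P[m][:,:2]-[.3,-.45])*1000).astype(int)
ok=((ij>=0)&(ij<400)).all(1);g[ij[ok,0],ij[ok,1]]=255
g=cv2.morphologyEx(g,cv2.MORPH_CLOSE,np.ones((5,5)))
n,l,st,_=cv2.connectedComponentsWithStats(g)
for i in range(1,n):
    if st[i,4]<300: continue
    p=np.argwhere(l==i).astype(np.float32);c,sz,a=cv2.minAreaRect(p);print(np.round(np.array(c)/1000+[.3,-.45],4),np.round(sz,0),round(a,1))
E
python3 look.py
```

```text
[ 0.38  0.59 -0.03  2.    0.03  0.56 -1.35]
[ 0.4317 -0.3419] [35. 72.] 83.7
[ 0.44   -0.2812] [35. 73.] 83.8
[ 0.4456 -0.2189] [34. 73.] 84.3
[ 0.5246 -0.0633] [149.   7.] 2.2
[ 0.5205 -0.3507] [35. 72.] 82.6
[ 0.5333 -0.2284] [35. 72.] 82.9
```

Emit:
{"method": "step_arm", "body": {"motion": [{"dp": [-0.5, 1.8, 55], "twist": [0, 0, 0], "hand": 0.05}, {"dp": [-0.5, 1.8, 110], "twist": [0, 0, 0], "hand": 0.05}, {"dp": [-0.5, 1.8, 155], "twist": [0, 0, 0], "hand": 0.05}, {"dp": [-0.5, 1.8, 180], "twist": [0, 0, 0], "hand": 0.05}, {"dp": [-0.5, 1.8, 180], "twist": [0, 0, 0], "hand": 0.05}]}}

```text
clock: 8.57
tool_pos: [0.4452, -0.2186, 0.0379]
eef_rot: [0.999, -0.054, -0.002, -0.001]
contact_force: [0.4, -0.1, 0.4]
opening: 0.528
finger_force: 0.0
```

Emit:
{"method": "step_arm", "body": {"motion": [{"dp": [0, 0, 0], "twist": [0, 0, 0], "hand": -1}, {"dp": [0, 0, 0], "twist": [0, 0, 0], "hand": -1}, {"dp": [0, 0, 0], "twist": [0, 0, 0], "hand": -1}, {"dp": [0, 0, 0], "twist": [0, 0, 0], "hand": -1}], "force": 40}}

```text
clock: 9.07
tool_pos: [0.4464, -0.2195, 0.04]
eef_rot: [0.998, -0.055, 0.0, 0.0]
contact_force: [-0.4, 0.3, -0.2]
opening: 0.376
finger_force: 40.0
```

Emit:
{"method": "step_arm", "body": {"motion": [{"dp": [0, 0, -25], "twist": [0, 0, 0], "hand": -1}, {"dp": [0, 0, -60], "twist": [0, 0, 0], "hand": -1}, {"dp": [0, 0, -95], "twist": [0, 0, 0], "hand": -1}, {"dp": [0, 0, -120], "twist": [0, 0, 0], "hand": -1}, {"dp": [0, 0, -120], "twist": [0, 0, 0], "hand": -1}]}}

```text
clock: 9.7
tool_pos: [0.4471, -0.22, 0.1611]
eef_rot: [0.998, -0.055, 0.002, 0.001]
contact_force: [-0.2, -0.3, -4.8]
opening: 0.384
finger_force: 40.0
```

```bash
python3 - <<'E'
from go import *
s=r.get_state();print(np.round(s['q'],2),s['opening'],s['finger_force'])
print(go(.5741,.1084,.159,2.14))
E
```

```text
[ 0.38  0.69 -0.02  2.04  0.04  0.41 -1.36] 0.3842631394843703 39.999761609360576
([90.0, -340.4, 2.0], [0.0014, -0.0034, -0.1478])
```

Emit:
{"method": "step_arm", "body": {"motion": [{"dp": [14, -53, 0], "twist": [0, 0, -0.03], "hand": -1}, {"dp": [29, -108, 0], "twist": [0, 0, -0.06], "hand": -1}, {"dp": [44, -165, 0], "twist": [0, 0, -0.09], "hand": -1}, {"dp": [59, -223, 0], "twist": [0, 0, -0.12], "hand": -1}, {"dp": [73, -278, 0], "twist": [0, 0, -0.148], "hand": -1}]}}

```text
clock: 10.32
tool_pos: [0.5491, 0.0507, 0.158]
eef_rot: [1.0, 0.02, -0.001, 0.0]
contact_force: [0.0, -0.6, -3.7]
opening: 0.384
finger_force: 40.0
```

Emit:
{"method": "step_arm", "body": {"motion": [{"dp": [17, -45, 0], "twist": [0, 0, 0], "hand": -1}, {"dp": [26, -59, 0], "twist": [0, 0, 0], "hand": -1}, {"dp": [26, -59, 0], "twist": [0, 0, 0], "hand": -1}]}}

```text
clock: 10.7
tool_pos: [0.5728, 0.1091, 0.1583]
eef_rot: [1.0, 0.02, -0.001, 0.0]
contact_force: [-0.3, -0.1, -2.9]
opening: 0.382
finger_force: 40.0
```

```bash
cat > tray.py <<'E'
from go import *
s=r.get_state();print(np.round(s['q'],2),s['opening'],s['tool_pos'])
d=snap('top');P=cloud(d);X,Y,Z=P[...,0],P[...,1],P[...,2]
def rect(n,m):
    q=P[m];(c,sz,a)=cv2.minAreaRect((q[:,:2]*1000).astype(np.float32));print(n,len(q),np.round(c,1),np.round(sz,1),round(a,1))
rect('front',(X>.42)&(X<.48)&(Y>-.07)&(Y<.16)&(Z>.085)&(Z<.1))
rect('floor',(X>.42)&(X<.64)&(Y>-.07)&(Y<.16)&(Z>.026)&(Z<.034))
rect('walls',(X>.42)&(X<.64)&(Y>-.09)&(Y<.17)&(Z>.046)&(Z<.06))
d=snap('wrist');save(d,'w3.png')
E
python3 tray.py;python3 go.py .5741 .1084 .159 2.14
```

```text
[-0.29  0.77  0.04  1.79 -0.05  0.58 -1.75] 0.38200736716263134 [0.57277577 0.10910002 0.15831798]
front 109 [451.3  10.8] [  7.8 123.4] 2.4
floor 1630 [546.3  12.8] [152.6 187.5] 89.9
walls 156 [540.8 -12.1] [180.5 151.7] 3.3
([2.0, -2.4, -0.2], [0.0026, 0.0026, -0.0021])
```

View pics/w3.png

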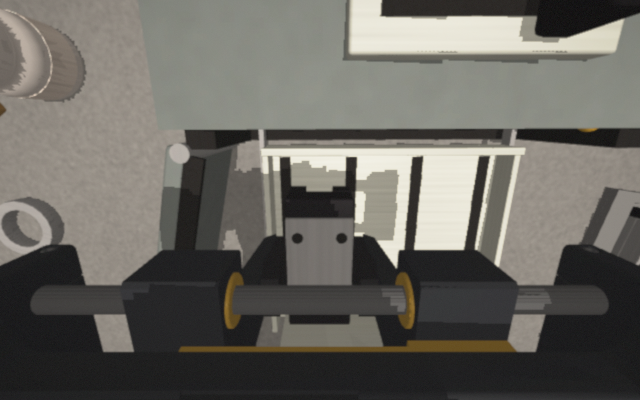

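The held block hangs straight at (320,255) over the load tray. The tray's side walls are at about x=270 and x=505, and its rear rim is at row 152. I'll check the lateral centre before lowering.

```bash
python3 - <<'E'
from go import *
d=snap('wrist');P=cloud(d);X,Y,Z=P[...,0],P[...,1],P[...,2]
a=.0373;C=np.array([.5364,.0469])
u=(X-C[0])*np.cos(a)+(Y-C[1])*np.sin(a);v=-(X-C[0])*np.sin(a)+(Y-C[1])*np.cos(a)
m=(abs(Z-.058)<.004)&(u>.07)&(u<.1)&(abs(v)<.13);print('rear',np.percentile(u[m],[2,98]),np.percentile(v[m],[1,99]),m.sum())
for lo,hi in [(-.125,-.09),(.09,.125)]:
    m=(abs(Z-.054)<.003)&(u>.0)&(u<.075)&(v>lo)&(v<hi);print('side',m.sum(),np.percentile(v[m],[2,50,98]) if m.any() else '')
m=(abs(Z-.03)<.003)&(u>-.06)&(u<.08)&(abs(v)<.13);print('floor',np.percentile(v[m],[.5,99.5]),np.percentile(u[m],[1,99]))
# block held: black caps/steel
E
python3 go.py .5741 .1084 .159 2.14
```

```text
rear [0.07583074 0.09680997] [-0.12274845  0.1099207 ] 2270
side 640 [-0.10647013 -0.10306321 -0.10105489]
side 439 [0.10009332 0.1023738  0.10495644]
floor [-0.10200539  0.09971503] [-0.01303549  0.07952875]
([1.9, -2.7, 0.1], [0.0024, 0.0022, -0.0029])
```

Emit:
{"method": "step_arm", "body": {"motion": [{"dp": [0, 1, 40], "twist": [0, 0, 0], "hand": -1}, {"dp": [0, 1, 75], "twist": [0, 0, 0], "hand": -1}, {"dp": [0, 1, 90], "twist": [0, 0, 0], "hand": -1}, {"dp": [0, 1, 94], "twist": [0, 0, 0], "hand": -1}, {"dp": [0, 1, 94], "twist": [0, 0, 0], "hand": -1}]}}

```text
clock: 11.48
tool_pos: [0.574, 0.1073, 0.0665]
eef_rot: [1.0, 0.019, 0.001, 0.0]
contact_force: [0.6, -0.1, -3.0]
opening: 0.38
finger_force: 40.0
```

Emit:
{"method": "step_arm", "body": {"motion": [{"dp": [0, 0, 0], "twist": [0, 0, 0], "hand": -0.08}, {"dp": [0, 0, 0], "twist": [0, 0, 0], "hand": -0.08}, {"dp": [0, 0, -15], "twist": [0, 0, 0], "hand": -0.08}, {"dp": [0, 0, -60], "twist": [0, 0, 0], "hand": -0.08}, {"dp": [0, 0, -110], "twist": [0, 0, 0], "hand": 0.05}]}}

```text
clock: 12.1
tool_pos: [0.5731, 0.1077, 0.1777]
eef_rot: [1.0, 0.019, -0.0, 0.0]
contact_force: [0.7, -0.0, -0.3]
opening: 0.525
finger_force: 0.0
```

```bash
cat > after.py <<'E'
from go import *
a=.0373;C=np.array([.5364,.0469])
d=snap('wrist');P=cloud(d)[:,:];
X,Y,Z=P[...,0],P[...,1],P[...,2]
def comps(m,res=1000):
    g=np.zeros((900,900),np.uint8);ij=((P[m][:,:2]-[.2,-.5])*1000).astype(int);ok=((ij>=0)&(ij<900)).all(1);g[ij[ok,0],ij[ok,1]]=255
    g=cv2.morphologyEx(g,cv2.MORPH_CLOSE,np.ones((5,5)));n,l,st,_=cv2.connectedComponentsWithStats(g)
    for i in range(1,n):
        if st[i,4]<500: continue
        p=np.argwhere(l==i).astype(np.float32);c,sz,an=cv2.minAreaRect(p);c=np.array(c)/1000+[.2,-.5];e=c-C
        print(c.round(4),'cab',np.round([e[0]*np.cos(a)+e[1]*np.sin(a),-e[0]*np.sin(a)+e[1]*np.cos(a)],3),np.round(sz),round(an,1))
print('load');comps((Z>.057)&(Z<.066)&(X<.62)&(Y>-.07)&(Y<.17))
print('pocket');comps((Z>.03)&(Z<.045)&(X<.6)&(Y<-.12)&(Y>-.4))
E
python3 after.py;python3 go.py .440 -.2812 .17 -6.7
```

```text
load
[0.5734 0.1065] cab [0.039 0.058] [72. 34.] 1.7
pocket
[ 0.539 -0.216] cab [-0.007 -0.263] [62. 23.] 15.8
([-151.4, 384.0, 11.9], [-0.0029, -0.0111, 0.1542])
```

Emit:
{"method": "step_arm", "body": {"motion": [{"dp": [-20, 55, 0], "twist": [0, 0, 0.03], "hand": 0.05}, {"dp": [-42, 111, 0], "twist": [0, 0, 0.06], "hand": 0.05}, {"dp": [-64, 167, 0], "twist": [0, 0, 0.09], "hand": 0.05}, {"dp": [-86, 223, 0], "twist": [0, 0, 0.12], "hand": 0.05}, {"dp": [-108, 278, 0], "twist": [0, 0, 0.154], "hand": 0.05}]}}

```text
clock: 12.78
tool_pos: [0.4756, -0.1761, 0.1769]
eef_rot: [0.998, -0.059, 0.001, 0.0]
contact_force: [1.0, -0.4, -1.0]
opening: 0.527
finger_force: 0.0
```

Emit:
{"method": "step_arm", "body": {"motion": [{"dp": [-18, 55, 0], "twist": [0, 0, 0], "hand": 0.05}, {"dp": [-27, 111, 0], "twist": [0, 0, 0], "hand": 0.05}, {"dp": [-27, 111, 0], "twist": [0, 0, 0], "hand": 0.05}, {"dp": [-27, 111, 0], "twist": [0, 0, 0], "hand": 0.05}]}}

```text
clock: 13.28
tool_pos: [0.4366, -0.281, 0.1764]
eef_rot: [0.998, -0.058, 0.001, -0.0]
contact_force: [0.3, 0.1, 0.1]
opening: 0.522
finger_force: 0.0
```

```bash
python3 after.py;python3 go.py .440 -.2812 .039 -6.5
```

```text
load
pocket
[ 0.4315 -0.342 ] cab [-0.119 -0.385] [35. 73.] 84.8
[ 0.4401 -0.281 ] cab [-0.108 -0.324] [34. 73.] 84.1
[ 0.5205 -0.351 ] cab [-0.031 -0.397] [35. 72.] 82.9
[ 0.5336 -0.2286] cab [-0.013 -0.275] [35. 73.] 83.0
([3.0, 0.9, 137.3], [-0.0006, -0.0011, -0.0009])
```

Emit:
{"method": "step_arm", "body": {"motion": [{"dp": [3, 1, 55], "twist": [0, 0, 0], "hand": 0.05}, {"dp": [3, 1, 105], "twist": [0, 0, 0], "hand": 0.05}, {"dp": [3, 1, 130], "twist": [0, 0, 0], "hand": 0.05}, {"dp": [3, 1, 137], "twist": [0, 0, 0], "hand": 0.05}, {"dp": [3, 1, 137], "twist": [0, 0, 0], "hand": 0.05}]}}

```text
clock: 13.95
tool_pos: [0.4398, -0.2818, 0.0391]
eef_rot: [0.998, -0.057, 0.0, -0.0]
contact_force: [0.2, -0.2, 0.2]
opening: 0.527
finger_force: 0.0
```

Emit:
{"method": "step_arm", "body": {"motion": [{"dp": [0, 0, 0], "twist": [0, 0, 0], "hand": -1}, {"dp": [0, 0, 0], "twist": [0, 0, 0], "hand": -1}, {"dp": [0, 0, 0], "twist": [0, 0, 0], "hand": -1}, {"dp": [0, 0, 0], "twist": [0, 0, 0], "hand": -1}], "force": 40}}

```text
clock: 14.45
tool_pos: [0.4399, -0.2826, 0.0399]
eef_rot: [0.998, -0.058, 0.001, 0.0]
contact_force: [0.3, 1.6, 6.4]
opening: 0.38
finger_force: 40.0
```

Emit:
{"method": "step_arm", "body": {"motion": [{"dp": [0, 0, -25], "twist": [0, 0, 0], "hand": -1}, {"dp": [0, 0, -60], "twist": [0, 0, 0], "hand": -1}, {"dp": [0, 0, -95], "twist": [0, 0, 0], "hand": -1}, {"dp": [0, 0, -120], "twist": [0, 0, 0], "hand": -1}, {"dp": [0, 0, -120], "twist": [0, 0, 0], "hand": -1}]}}

```text
clock: 15.08
tool_pos: [0.4398, -0.2835, 0.1604]
eef_rot: [0.998, -0.058, 0.002, 0.001]
contact_force: [-0.2, 0.8, -2.4]
opening: 0.383
finger_force: 40.0
```

Emit:
{"method": "step_arm", "body": {"motion": [{"dp": [2, -55, 0], "twist": [0, 0, -0.03], "hand": -1}, {"dp": [4, -112, 0], "twist": [0, 0, -0.06], "hand": -1}, {"dp": [6, -170, 0], "twist": [0, 0, -0.09], "hand": -1}, {"dp": [8, -230, 0], "twist": [0, 0, -0.12], "hand": -1}, {"dp": [8, -288, 0], "twist": [0, 0, -0.15], "hand": -1}]}}

```text
clock: 15.7
tool_pos: [0.48, 0.0043, 0.1575]
eef_rot: [1.0, 0.017, -0.001, 0.0]
contact_force: [1.0, 0.2, -3.3]
opening: 0.379
finger_force: 40.0
```

```bash
python3 go.py .4942 .1054 .159 2.14;  python3 go.py .4942 .1054 .064 2.14
```

```text
([17.7, -100.6, -1.5], [0.0003, 0.0014, -0.0026])
([17.8, -100.6, 93.5], [0.0003, 0.0014, -0.0026])
```

Emit:
{"method": "step_arm", "body": {"motion": [{"dp": [9, -50, 0], "twist": [0, 0, 0], "hand": -1}, {"dp": [17.5, -100, 0], "twist": [0, 0, 0], "hand": -1}, {"dp": [17.5, -101, 0], "twist": [0, 0, 0], "hand": -1}, {"dp": [17.5, -101, 40], "twist": [0, 0, 0], "hand": -1}, {"dp": [17.5, -101, 75], "twist": [0, 0, 0], "hand": -1}]}}

```text
clock: 16.32
tool_pos: [0.4939, 0.1028, 0.082]
eef_rot: [1.0, 0.017, -0.0, 0.001]
contact_force: [0.9, -1.3, -1.8]
opening: 0.382
finger_force: 40.0
```

Emit:
{"method": "step_arm", "body": {"motion": [{"dp": [0, 0, 15], "twist": [0, 0, 0], "hand": -1}, {"dp": [0, 0, 20], "twist": [0, 0, 0], "hand": -1}, {"dp": [0, 0, 20], "twist": [0, 0, 0], "hand": -1}]}}

```text
clock: 16.7
tool_pos: [0.495, 0.1033, 0.0644]
eef_rot: [1.0, 0.016, 0.001, 0.0]
contact_force: [-0.1, 0.3, -1.7]
opening: 0.382
finger_force: 40.0
```

Emit:
{"method": "step_arm", "body": {"motion": [{"dp": [0, 0, 0], "twist": [0, 0, 0], "hand": -0.08}, {"dp": [0, 0, 0], "twist": [0, 0, 0], "hand": -0.08}, {"dp": [0, 0, -15], "twist": [0, 0, 0], "hand": -0.08}, {"dp": [0, 0, -60], "twist": [0, 0, 0], "hand": -0.08}, {"dp": [0, 0, -110], "twist": [0, 0, 0], "hand": 0.05}]}}

```text
clock: 17.32
tool_pos: [0.4941, 0.1039, 0.1755]
eef_rot: [1.0, 0.017, -0.0, 0.0]
contact_force: [0.2, -0.3, 0.2]
opening: 0.521
finger_force: 0.0
```

```bash
python3 after.py;python3 go.py .4315 -.342 .17 -6.5
```

```text
load
[0.4945 0.1025] cab [-0.04   0.057] [72. 34.] 2.1
[0.5746 0.1068] cab [0.04  0.058] [73. 35.] 3.2
pocket
([-80.4, 443.9, 9.5], [-0.0027, -0.0091, 0.1465])
```

Emit:
{"method": "step_arm", "body": {"motion": [{"dp": [-10, 56, 0], "twist": [0, 0, 0.03], "hand": 0.05}, {"dp": [-20, 113, 0], "twist": [0, 0, 0.06], "hand": 0.05}, {"dp": [-31, 170, 0], "twist": [0, 0, 0.09], "hand": 0.05}, {"dp": [-42, 228, 0], "twist": [0, 0, 0.12], "hand": 0.05}, {"dp": [-52, 285, 0], "twist": [0, 0, 0.147], "hand": 0.05}]}}

```text
clock: 18.0
tool_pos: [0.4518, -0.1846, 0.1746]
eef_rot: [0.998, -0.057, 0.001, 0.0]
contact_force: [1.0, 0.0, 0.2]
opening: 0.528
finger_force: 0.0
```

Emit:
{"method": "step_arm", "body": {"motion": [{"dp": [-2, 55, 0], "twist": [0, 0, 0], "hand": 0.05}, {"dp": [-4, 111, 0], "twist": [0, 0, 0], "hand": 0.05}, {"dp": [-5, 161, 0], "twist": [0, 0, 0], "hand": 0.05}, {"dp": [-5, 161, 0], "twist": [0, 0, 0], "hand": 0.05}, {"dp": [-5, 161, 0], "twist": [0, 0, 0], "hand": 0.05}]}}

```text
clock: 18.62
tool_pos: [0.429, -0.3413, 0.1742]
eef_rot: [0.998, -0.056, 0.0, -0.0]
contact_force: [-0.3, 1.0, 0.4]
opening: 0.531
finger_force: 0.0
```

```bash
python3 after.py;python3 go.py .4315 -.342 .039 -6.5
```

```text
load
pocket
[ 0.4316 -0.3419] cab [-0.119 -0.385] [34. 73.] 84.6
[ 0.5206 -0.351 ] cab [-0.031 -0.397] [35. 73.] 82.9
[ 0.5335 -0.2286] cab [-0.013 -0.275] [35. 73.] 82.6
([2.3, 1.4, 135.1], [-0.001, -0.0001, 0.0021])
```

Emit:
{"method": "step_arm", "body": {"motion": [{"dp": [2.5, 1.5, 55], "twist": [0, 0, 0], "hand": 0.05}, {"dp": [2.5, 1.5, 105], "twist": [0, 0, 0], "hand": 0.05}, {"dp": [2.5, 1.5, 128], "twist": [0, 0, 0], "hand": 0.05}, {"dp": [2.5, 1.5, 135], "twist": [0, 0, 0], "hand": 0.05}, {"dp": [2.5, 1.5, 135], "twist": [0, 0, 0], "hand": 0.05}]}}

```text
clock: 19.3
tool_pos: [0.432, -0.3429, 0.0392]
eef_rot: [0.998, -0.056, 0.0, -0.0]
contact_force: [0.1, -0.3, -0.3]
opening: 0.523
finger_force: 0.0
```

Emit:
{"method": "step_arm", "body": {"motion": [{"dp": [0, 0, 0], "twist": [0, 0, 0], "hand": -1}, {"dp": [0, 0, 0], "twist": [0, 0, 0], "hand": -1}, {"dp": [0, 0, 0], "twist": [0, 0, 0], "hand": -1}, {"dp": [0, 0, 0], "twist": [0, 0, 0], "hand": -1}], "force": 40}}

```text
clock: 19.8
tool_pos: [0.4321, -0.3436, 0.0399]
eef_rot: [0.998, -0.056, 0.001, 0.0]
contact_force: [0.0, 3.3, 6.5]
opening: 0.38
finger_force: 40.0
```

Emit:
{"method": "step_arm", "body": {"motion": [{"dp": [0, 0, -25], "twist": [0, 0, 0], "hand": -1}, {"dp": [0, 0, -60], "twist": [0, 0, 0], "hand": -1}, {"dp": [0, 0, -95], "twist": [0, 0, 0], "hand": -1}, {"dp": [0, 0, -120], "twist": [0, 0, 0], "hand": -1}, {"dp": [0, 0, -120], "twist": [0, 0, 0], "hand": -1}]}}

```text
clock: 20.42
tool_pos: [0.432, -0.3447, 0.1604]
eef_rot: [0.998, -0.057, 0.002, 0.001]
contact_force: [-0.5, -0.5, -2.1]
opening: 0.382
finger_force: 40.0
```

Emit:
{"method": "step_arm", "body": {"motion": [{"dp": [3, -55, 0], "twist": [0, 0, -0.03], "hand": -1}, {"dp": [6, -112, 0], "twist": [0, 0, -0.06], "hand": -1}, {"dp": [9, -170, 0], "twist": [0, 0, -0.09], "hand": -1}, {"dp": [12, -230, 0], "twist": [0, 0, -0.12], "hand": -1}, {"dp": [15, -288, 0], "twist": [0, 0, -0.15], "hand": -1}]}}

```text
clock: 21.05
tool_pos: [0.4782, -0.0575, 0.1575]
eef_rot: [1.0, 0.019, -0.001, 0.0]
contact_force: [0.9, 1.4, -2.5]
opening: 0.379
finger_force: 40.0
```

```bash
python3 go.py .4965 .0434 .064 2.14
```

```text
([22.2, -100.1, 93.5], [0.0, 0.0017, 0.0004])
```

Emit:
{"method": "step_arm", "body": {"motion": [{"dp": [11, -50, 0], "twist": [0, 0, 0], "hand": -1}, {"dp": [21, -100, 0], "twist": [0, 0, 0], "hand": -1}, {"dp": [21, -101, 0], "twist": [0, 0, 0], "hand": -1}, {"dp": [21, -101, 40], "twist": [0, 0, 0], "hand": -1}, {"dp": [21, -101, 75], "twist": [0, 0, 0], "hand": -1}]}}

```text
clock: 21.68
tool_pos: [0.4955, 0.0413, 0.0821]
eef_rot: [1.0, 0.018, -0.0, 0.001]
contact_force: [-1.0, -0.4, -2.1]
opening: 0.381
finger_force: 40.0
```

Emit:
{"method": "step_arm", "body": {"motion": [{"dp": [0, 0, 15], "twist": [0, 0, 0], "hand": -1}, {"dp": [0, 0, 20], "twist": [0, 0, 0], "hand": -1}, {"dp": [0, 0, 20], "twist": [0, 0, 0], "hand": -1}]}}

```text
clock: 22.05
tool_pos: [0.4964, 0.0418, 0.0644]
eef_rot: [1.0, 0.018, 0.001, 0.0]
contact_force: [0.2, 0.1, -2.9]
opening: 0.378
finger_force: 40.0
```

Emit:
{"method": "step_arm", "body": {"motion": [{"dp": [0, 0, 0], "twist": [0, 0, 0], "hand": -0.08}, {"dp": [0, 0, 0], "twist": [0, 0, 0], "hand": -0.08}, {"dp": [0, 0, -15], "twist": [0, 0, 0], "hand": -0.08}, {"dp": [0, 0, -60], "twist": [0, 0, 0], "hand": -0.08}, {"dp": [0, 0, -110], "twist": [0, 0, 0], "hand": 0.05}]}}

```text
clock: 22.68
tool_pos: [0.4956, 0.0423, 0.1755]
eef_rot: [1.0, 0.018, -0.0, 0.0]
contact_force: [1.0, -0.3, -0.4]
opening: 0.518
finger_force: 0.0
```

```bash
python3 after.py;python3 go.py .5335 -.2286 .17 -6.9
```

```text
load
[0.4931 0.0419] cab [-0.043 -0.003] [77. 74.] 2.9
[0.4955 0.1025] cab [-0.039  0.057] [35. 73.] 90.0
[0.5758 0.1066] cab [0.042 0.058] [72. 35.] 2.2
pocket
[ 0.5338 -0.2283] cab [-0.013 -0.275] [37. 73.] 82.4
([25.0, 272.1, 11.0], [-0.0016, -0.0092, 0.1565])
```

Emit:
{"method": "step_arm", "body": {"motion": [{"dp": [5, 54, 0], "twist": [0, 0, 0.03], "hand": 0.05}, {"dp": [10, 110, 0], "twist": [0, 0, 0.06], "hand": 0.05}, {"dp": [15, 165, 0], "twist": [0, 0, 0.09], "hand": 0.05}, {"dp": [20, 220, 0], "twist": [0, 0, 0.12], "hand": 0.05}, {"dp": [25, 272, 0], "twist": [0, 0, 0.156], "hand": 0.05}]}}

```text
clock: 23.35
tool_pos: [0.531, -0.2306, 0.1748]
eef_rot: [0.998, -0.06, 0.001, 0.0]
contact_force: [0.4, 1.8, 0.4]
opening: 0.525
finger_force: 0.0
```

Emit:
{"method": "step_arm", "body": {"motion": [{"dp": [0, 0, 0], "twist": [0, 0, 0], "hand": 0.05}, {"dp": [0, 0, 0], "twist": [0, 0, 0], "hand": 0.05}]}}

```text
clock: 23.6
tool_pos: [0.5308, -0.2276, 0.1741]
eef_rot: [0.998, -0.059, 0.0, -0.0]
contact_force: [0.2, 0.5, -0.6]
opening: 0.526
finger_force: 0.0
```

```bash
python3 after.py;python3 go.py .5335 -.2286 .039 -6.9; python3 - <<'E'
from h import *
d=snap('top');save(d,'top1.png',(260,170,480,290),3.5)
E
```

```text
load
pocket
[ 0.5211 -0.3509] cab [-0.03  -0.397] [35. 72.] 83.7
[ 0.5336 -0.2285] cab [-0.013 -0.275] [35. 73.] 82.4
([2.7, 1.8, 135.1], [-0.0014, 0.0002, 0.0033])
```

View pics/top1.png

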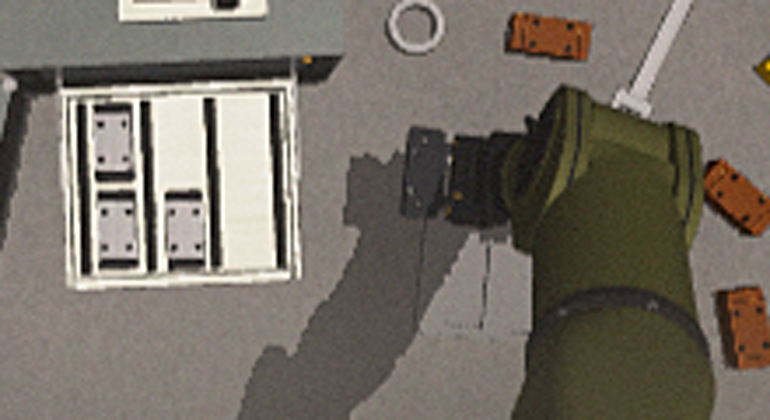

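Three blocks lie flat in the load tray at crop (113,143), (117,230) and (185,230). The right lane is free. Next is the fourth block.

Emit:
{"method": "step_arm", "body": {"motion": [{"dp": [2.5, 1, 55], "twist": [0, 0, 0.003], "hand": 0.05}, {"dp": [2.5, 1, 105], "twist": [0, 0, 0.003], "hand": 0.05}, {"dp": [2.5, 1, 128], "twist": [0, 0, 0.003], "hand": 0.05}, {"dp": [2.5, 1, 135], "twist": [0, 0, 0.003], "hand": 0.05}, {"dp": [2.5, 1, 135], "twist": [0, 0, 0.003], "hand": 0.05}]}}

```text
clock: 24.32
tool_pos: [0.5338, -0.229, 0.0391]
eef_rot: [0.998, -0.06, 0.0, -0.0]
contact_force: [0.7, 0.4, 0.4]
opening: 0.525
finger_force: 0.0
```

Emit:
{"method": "step_arm", "body": {"motion": [{"dp": [0, 0, 0], "twist": [0, 0, 0], "hand": -1}, {"dp": [0, 0, 0], "twist": [0, 0, 0], "hand": -1}, {"dp": [0, 0, 0], "twist": [0, 0, 0], "hand": -1}, {"dp": [0, 0, 0], "twist": [0, 0, 0], "hand": -1}], "force": 40}}

```text
clock: 24.82
tool_pos: [0.5342, -0.2293, 0.04]
eef_rot: [0.998, -0.061, 0.001, -0.0]
contact_force: [-0.1, 2.2, 7.1]
opening: 0.381
finger_force: 40.0
```

Emit:
{"method": "step_arm", "body": {"motion": [{"dp": [0, 0, -25], "twist": [0, 0, 0], "hand": -1}, {"dp": [0, 0, -60], "twist": [0, 0, 0], "hand": -1}, {"dp": [0, 0, -95], "twist": [0, 0, 0], "hand": -1}, {"dp": [0, 0, -120], "twist": [0, 0, 0], "hand": -1}, {"dp": [0, 0, -120], "twist": [0, 0, 0], "hand": -1}]}}

```text
clock: 25.45
tool_pos: [0.5341, -0.2306, 0.1603]
eef_rot: [0.998, -0.061, 0.002, 0.001]
contact_force: [0.2, 0.2, -3.9]
opening: 0.38
finger_force: 40.0
```

Emit:
{"method": "step_arm", "body": {"motion": [{"dp": [2, -50, 0], "twist": [0, 0, -0.03], "hand": -1}, {"dp": [4, -107, 0], "twist": [0, 0, -0.06], "hand": -1}, {"dp": [6, -164, 0], "twist": [0, 0, -0.1], "hand": -1}, {"dp": [8, -221, 0], "twist": [0, 0, -0.13], "hand": -1}, {"dp": [10, -275, 0], "twist": [0, 0, -0.157], "hand": -1}]}}

```text
clock: 26.08
tool_pos: [0.5759, 0.0438, 0.157]
eef_rot: [1.0, 0.018, -0.001, 0.0]
contact_force: [0.2, -0.1, -3.4]
opening: 0.382
finger_force: 40.0
```

Emit:
{"method": "step_arm", "body": {"motion": [{"dp": [0, 0, 0], "twist": [0, 0, 0], "hand": -1}, {"dp": [0, 0, 0], "twist": [0, 0, 0], "hand": -1}]}}

```text
clock: 26.32
tool_pos: [0.5758, 0.0411, 0.1574]
eef_rot: [1.0, 0.017, -0.001, 0.001]
contact_force: [0.3, -1.0, -4.6]
opening: 0.379
finger_force: 40.0
```

```bash
python3 go.py .5765 .0464 .064 2.14
```

```text
([1.2, -5.4, 93.3], [0.0015, 0.0027, -0.0025])
```

Emit:
{"method": "step_arm", "body": {"motion": [{"dp": [1, -5, 40], "twist": [0, 0, -0.002], "hand": -1}, {"dp": [1, -5, 78], "twist": [0, 0, -0.002], "hand": -1}, {"dp": [1, -5, 90], "twist": [0, 0, -0.002], "hand": -1}, {"dp": [1, -5, 95], "twist": [0, 0, -0.002], "hand": -1}, {"dp": [1, -5, 95], "twist": [0, 0, -0.002], "hand": -1}]}}

```text
clock: 26.95
tool_pos: [0.5786, 0.0459, 0.0648]
eef_rot: [1.0, 0.018, 0.001, 0.0]
contact_force: [0.8, -0.3, -3.9]
opening: 0.382
finger_force: 40.0
```

Emit:
{"method": "step_arm", "body": {"motion": [{"dp": [0, 0, 0], "twist": [0, 0, 0], "hand": -0.08}, {"dp": [0, 0, 0], "twist": [0, 0, 0], "hand": -0.08}, {"dp": [0, 0, -15], "twist": [0, 0, 0], "hand": -0.08}, {"dp": [0, 0, -60], "twist": [0, 0, 0], "hand": -0.08}, {"dp": [0, 0, -110], "twist": [0, 0, 0], "hand": 0.05}]}}

```text
clock: 27.58
tool_pos: [0.5774, 0.047, 0.1756]
eef_rot: [1.0, 0.018, -0.0, 0.0]
contact_force: [0.4, 0.2, 0.6]
opening: 0.52
finger_force: 0.0
```

```bash
python3 after.py;python3 go.py .521 -.3509 .17 -6.7
```

```text
load
[0.514  0.0415] cab [-0.023 -0.005] [38. 34.] 3.0
[0.5779 0.0452] cab [ 0.041 -0.003] [74. 34.] 1.3
[0.5766 0.1064] cab [0.042 0.058] [72. 35.] 2.5
pocket
([-74.7, 395.5, 11.0], [-0.0017, -0.0111, 0.1532])
```

Emit:
{"method": "step_arm", "body": {"motion": [{"dp": [-10, 56, 0], "twist": [0, 0, 0.03], "hand": 0.05}, {"dp": [-21, 113, 0], "twist": [0, 0, 0.06], "hand": 0.05}, {"dp": [-32, 170, 0], "twist": [0, 0, 0.09], "hand": 0.05}, {"dp": [-43, 228, 0], "twist": [0, 0, 0.12], "hand": 0.05}, {"dp": [-54, 285, 0], "twist": [0, 0, 0.153], "hand": 0.05}]}}

```text
clock: 28.25
tool_pos: [0.534, -0.2418, 0.1749]
eef_rot: [0.998, -0.059, 0.001, 0.0]
contact_force: [1.0, 0.2, -1.1]
opening: 0.527
finger_force: 0.0
```

Emit:
{"method": "step_arm", "body": {"motion": [{"dp": [-2, 56, 0], "twist": [0, 0, 0], "hand": 0.05}, {"dp": [-4, 112, 0], "twist": [0, 0, 0], "hand": 0.05}, {"dp": [-4, 112, 0], "twist": [0, 0, 0], "hand": 0.05}, {"dp": [-4, 112, 0], "twist": [0, 0, 0], "hand": 0.05}]}}

```text
clock: 28.75
tool_pos: [0.5174, -0.35, 0.1743]
eef_rot: [0.998, -0.058, 0.0, -0.0]
contact_force: [0.1, -0.0, -1.0]
opening: 0.53
finger_force: 0.0
```

```bash
python3 after.py;python3 go.py .521 -.3509 .039 -6.7
```

```text
load
pocket
[ 0.521 -0.351] cab [-0.03  -0.397] [35. 72.] 82.7
([3.2, 1.8, 135.2], [-0.0013, -0.0006, 0.0027])
```

Emit:
{"method": "step_arm", "body": {"motion": [{"dp": [3, 1, 55], "twist": [0, 0, 0.002], "hand": 0.05}, {"dp": [3, 1, 105], "twist": [0, 0, 0.002], "hand": 0.05}, {"dp": [3, 1, 128], "twist": [0, 0, 0.002], "hand": 0.05}, {"dp": [3, 1, 135], "twist": [0, 0, 0.002], "hand": 0.05}, {"dp": [3, 1, 135], "twist": [0, 0, 0.002], "hand": 0.05}]}}

```text
clock: 29.42
tool_pos: [0.5209, -0.351, 0.0393]
eef_rot: [0.998, -0.058, 0.0, -0.0]
contact_force: [-0.2, -0.7, 0.2]
opening: 0.523
finger_force: 0.0
```

Emit:
{"method": "step_arm", "body": {"motion": [{"dp": [0, 0, 0], "twist": [0, 0, 0], "hand": -1}, {"dp": [0, 0, 0], "twist": [0, 0, 0], "hand": -1}, {"dp": [0, 0, 0], "twist": [0, 0, 0], "hand": -1}, {"dp": [0, 0, 0], "twist": [0, 0, 0], "hand": -1}], "force": 40}}

```text
clock: 29.92
tool_pos: [0.5211, -0.3516, 0.0402]
eef_rot: [0.998, -0.059, 0.001, -0.0]
contact_force: [0.2, 2.8, 6.7]
opening: 0.382
finger_force: 40.0
```

Emit:
{"method": "step_arm", "body": {"motion": [{"dp": [0, 0, -25], "twist": [0, 0, 0], "hand": -1}, {"dp": [0, 0, -60], "twist": [0, 0, 0], "hand": -1}, {"dp": [0, 0, -95], "twist": [0, 0, 0], "hand": -1}, {"dp": [0, 0, -120], "twist": [0, 0, 0], "hand": -1}, {"dp": [0, 0, -120], "twist": [0, 0, 0], "hand": -1}]}}

```text
clock: 30.55
tool_pos: [0.5208, -0.3529, 0.1604]
eef_rot: [0.998, -0.059, 0.002, 0.001]
contact_force: [0.0, 0.2, -3.1]
opening: 0.382
finger_force: 40.0
```

Emit:
{"method": "step_arm", "body": {"motion": [{"dp": [-3, -55, 0], "twist": [0, 0, -0.03], "hand": -1}, {"dp": [-7, -112, 0], "twist": [0, 0, -0.06], "hand": -1}, {"dp": [-11, -170, 0], "twist": [0, 0, -0.1], "hand": -1}, {"dp": [-15, -228, 0], "twist": [0, 0, -0.13], "hand": -1}, {"dp": [-18, -285, 0], "twist": [0, 0, -0.154], "hand": -1}]}}

```text
clock: 31.18
tool_pos: [0.5348, -0.065, 0.1573]
eef_rot: [1.0, 0.018, -0.001, -0.0]
contact_force: [-0.2, -0.7, -3.6]
opening: 0.381
finger_force: 40.0
```

Emit:
{"method": "step_arm", "body": {"motion": [{"dp": [4, -45, 0], "twist": [0, 0, 0], "hand": -1}, {"dp": [4, -52, 0], "twist": [0, 0, 0], "hand": -1}, {"dp": [4, -52, 0], "twist": [0, 0, 0], "hand": -1}, {"dp": [4, -52, 0], "twist": [0, 0, 0], "hand": -1}]}}

```text
clock: 31.68
tool_pos: [0.5375, -0.017, 0.1582]
eef_rot: [1.0, 0.016, -0.0, 0.001]
contact_force: [0.4, -1.2, -3.7]
opening: 0.384
finger_force: 40.0
```

```bash
python3 go.py .5386 -.0131 .064 2.14
```

```text
([1.3, -4.0, 94.2], [0.0016, 0.001, -0.0045])
```

Emit:
{"method": "step_arm", "body": {"motion": [{"dp": [1, -4, 40], "twist": [0, 0, -0.004], "hand": -1}, {"dp": [1, -4, 78], "twist": [0, 0, -0.004], "hand": -1}, {"dp": [1, -4, 90], "twist": [0, 0, -0.004], "hand": -1}, {"dp": [1, -4, 95], "twist": [0, 0, -0.004], "hand": -1}, {"dp": [1, -4, 95], "twist": [0, 0, -0.004], "hand": -1}]}}

```text
clock: 32.3
tool_pos: [0.5398, -0.0115, 0.0648]
eef_rot: [1.0, 0.019, 0.001, 0.0]
contact_force: [0.3, -0.3, -3.7]
opening: 0.383
finger_force: 40.0
```

Emit:
{"method": "step_arm", "body": {"motion": [{"dp": [0, 0, 0], "twist": [0, 0, 0], "hand": -0.08}, {"dp": [0, 0, 0], "twist": [0, 0, 0], "hand": -0.08}, {"dp": [0, 0, -15], "twist": [0, 0, 0], "hand": -0.08}, {"dp": [0, 0, -60], "twist": [0, 0, 0], "hand": -0.08}, {"dp": [0, 0, -120], "twist": [0, 0, 0], "hand": -0.08}]}}

```text
clock: 32.92
tool_pos: [0.5381, -0.0106, 0.1852]
eef_rot: [1.0, 0.02, -0.001, 0.0]
contact_force: [1.1, 1.6, 0.4]
opening: 0.458
finger_force: 0.0
```

Emit:
{"method": "step_arm", "body": {"motion": [{"dp": [-50, 0, -15], "twist": [0, 0, -0.15], "hand": -1}, {"dp": [-100, 0, -25], "twist": [0, 0, -0.3], "hand": -1}, {"dp": [-130, 0, -25], "twist": [0, 0, -0.45], "hand": -1}, {"dp": [-130, 0, -25], "twist": [0, 0, -0.6], "hand": -1}, {"dp": [-130, 0, -25], "twist": [0, 0, -0.75], "hand": -1}]}}

```text
clock: 33.55
tool_pos: [0.4088, -0.0161, 0.2099]
eef_rot: [0.922, 0.387, 0.001, 0.001]
contact_force: [-0.0, 0.3, -0.0]
opening: 0.007
finger_force: 0.0
```

```bash
python3 - <<'E'
from go import *
d=snap('top');P=cloud(d);X,Y,Z=P[...,0],P[...,1],P[...,2]
save(d,'top2.png',(240,160,460,290),3.5)
a=.0373;C=np.array([.5364,.0469])
m=(Z>.056)&(Z<.066)&(X>.455)&(X<.62)&(Y>-.055)&(Y<.15)
print(m.sum()); print(find(d,'top','block0'));print(find(d,'top','lock_top'))
s=r.get_state();print(np.round(s['q'],2),s['tool_pos']);print(go(.420,.043,.20,92.14))
E
```

```text
1099
[(0.82, [0.58, 0.045, 0.057], [311, 209]), (0.81, [0.668, -0.301, 0.03], [417, 182]), (0.77, [0.402, -0.473, 0.029], [473, 264]), (0.75, [0.522, -0.465, 0.03], [469, 227]), (0.73, [0.576, 0.107, 0.053], [292, 210]), (0.64, [0.537, -0.008, 0.056], [328, 223]), (0.57, [0.501, 0.044, 0.062], [312, 234]), (0.53, [0.631, -0.532, 0.028], [489, 193]), (0.5, [0.497, 0.101, 0.056], [294, 235])]
[(0.51, [0.692, -0.004, 0.173], [327, 168]), (0.18, [0.716, 0.064, 0.119], [304, 163])]
[ 0.03  0.52 -0.16  2.24  0.21  0.39 -1.09] [ 0.40907261 -0.01600324  0.20948543]
([49.5, -33.9, 9.5], [0.0014, -0.0004, -0.821])
```

View pics/top2.png

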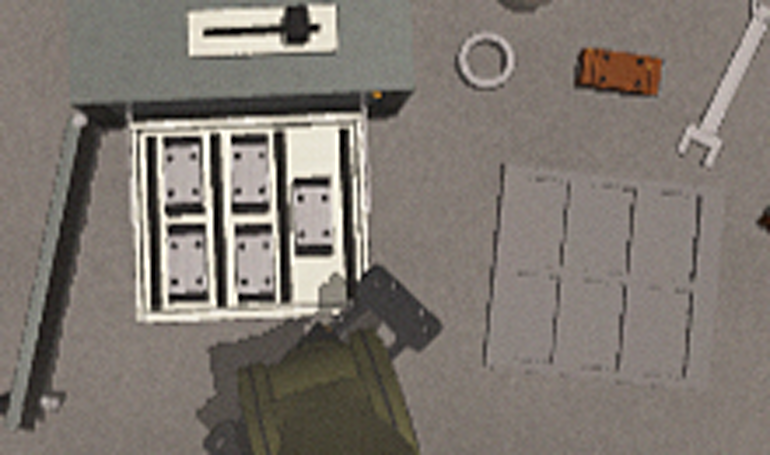

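The load tray holds all five blocks flat (crop 182,175; 185,262; 250,172; 253,262; 312,215) and the pocket tray is empty. Next I push the tray home with closed fingers.

```bash
python3 go.py .415 .042 .20 2.14
```

```text
([45.3, -36.8, 9.5], [0.0007, -0.0013, 0.7498])
```

Emit:
{"method": "step_arm", "body": {"motion": [{"dp": [10, -8, 5], "twist": [0, 0, 0.16], "hand": -1}, {"dp": [20, -16, 9], "twist": [0, 0, 0.32], "hand": -1}, {"dp": [45, -37, 9], "twist": [0, 0, 0.48], "hand": -1}, {"dp": [45, -37, 9], "twist": [0, 0, 0.64], "hand": -1}, {"dp": [45, -37, 9], "twist": [0, 0, 0.75], "hand": -1}]}}

```text
clock: 34.33
tool_pos: [0.4145, 0.0428, 0.2001]
eef_rot: [1.0, 0.017, 0.0, 0.0]
contact_force: [-0.5, 0.1, -0.0]
opening: 0.005
finger_force: 0.0
```

Emit:
{"method": "step_arm", "body": {"motion": [{"dp": [0, 0, 40], "twist": [0, 0, 0], "hand": -1}, {"dp": [0, 0, 80], "twist": [0, 0, 0], "hand": -1}, {"dp": [0, 0, 108], "twist": [0, 0, 0], "hand": -1}, {"dp": [0, 0, 110], "twist": [0, 0, 0], "hand": -1}, {"dp": [0, 0, 110], "twist": [0, 0, 0], "hand": -1}]}}

```text
clock: 34.95
tool_pos: [0.4172, 0.0423, 0.0924]
eef_rot: [1.0, 0.019, -0.001, 0.0]
contact_force: [0.0, 0.0, 0.0]
opening: 0.006
finger_force: 0.0
```

Emit:
{"method": "step_arm", "body": {"motion": [{"dp": [8, 0, 0], "twist": [0, 0, 0], "hand": -1}, {"dp": [14, 0, 0], "twist": [0, 0, 0], "hand": -1}, {"dp": [18, 0, 0], "twist": [0, 0, 0], "hand": -1}, {"dp": [25, 0, 0], "twist": [0, 0, 0], "hand": -1}, {"dp": [35, 0, 0], "twist": [0, 0, 0], "hand": -1}]}}

```text
clock: 35.58
tool_pos: [0.4485, 0.0435, 0.0915]
eef_rot: [1.0, 0.02, -0.005, 0.0]
contact_force: [-4.2, 0.2, 3.7]
opening: 0.002
finger_force: 2.3
```

Emit:
{"method": "step_arm", "body": {"motion": [{"dp": [15, 0, 0], "twist": [0, 0, 0], "hand": -1}, {"dp": [32, 0, 0], "twist": [0, 0, 0], "hand": -1}, {"dp": [50, 0, 0], "twist": [0, 0, 0], "hand": -1}, {"dp": [68, 0, 0], "twist": [0, 0, 0], "hand": -1}, {"dp": [86, 0, 0], "twist": [0, 0, 0], "hand": -1}]}}

```text
clock: 36.2
tool_pos: [0.535, 0.047, 0.091]
eef_rot: [1.0, 0.02, -0.005, 0.0]
contact_force: [-4.9, 0.3, 3.4]
opening: 0.008
finger_force: 2.5
```

Emit:
{"method": "step_arm", "body": {"motion": [{"dp": [18, 0, 0], "twist": [0, 0, 0], "hand": -1}, {"dp": [36, 0, 0], "twist": [0, 0, 0], "hand": -1}, {"dp": [54, 0, 0], "twist": [0, 0, 0], "hand": -1}, {"dp": [68, 0, 0], "twist": [0, 0, 0], "hand": -1}, {"dp": [78, 0, 0], "twist": [0, 0, 0], "hand": -1}]}}

```text
clock: 36.83
tool_pos: [0.6144, 0.0502, 0.0907]
eef_rot: [1.0, 0.02, -0.003, 0.0]
contact_force: [-4.9, 1.0, 3.1]
opening: 0.005
finger_force: 2.1
```

```bash
python3 go.py .626 .05 .092 2.14
```

```text
([11.6, 0.7, -1.4], [0.0003, 0.0066, 0.0025])
```

Emit:
{"method": "step_arm", "body": {"motion": [{"dp": [5, 0, 0], "twist": [0, 0, 0], "hand": -1}, {"dp": [9, 0, 0], "twist": [0, 0, 0], "hand": -1}, {"dp": [12, 0, 0], "twist": [0, 0, 0], "hand": -1}, {"dp": [13, 0, 0], "twist": [0, 0, 0], "hand": -1}, {"dp": [13, 0, 0], "twist": [0, 0, 0], "hand": -1}]}}

```text
clock: 37.45
tool_pos: [0.6237, 0.0506, 0.0906]
eef_rot: [1.0, 0.02, -0.007, 0.0]
contact_force: [-11.2, 0.7, 8.7]
opening: 0.002
finger_force: 5.6
```

Emit:
{"method": "step_arm", "body": {"motion": [{"dp": [2, 0, 0], "twist": [0, 0, 0], "hand": -1}, {"dp": [3, 0, 0], "twist": [0, 0, 0], "hand": -1}, {"dp": [3, 0, 0], "twist": [0, 0, 0], "hand": -1}]}}

```text
clock: 37.83
tool_pos: [0.6238, 0.0506, 0.0906]
eef_rot: [1.0, 0.02, -0.01, 0.0]
contact_force: [-17.7, -0.4, 15.2]
opening: 0.004
finger_force: 8.8
```

Emit:
{"method": "step_arm", "body": {"motion": [{"dp": [-10, 0, 0], "twist": [0, 0, 0], "hand": -1}, {"dp": [-60, 0, 0], "twist": [0, 0, 0], "hand": -1}, {"dp": [-100, 0, 0], "twist": [0, 0, 0], "hand": -1}, {"dp": [-100, 0, -55], "twist": [0, 0, 0], "hand": -1}, {"dp": [-100, 0, -110], "twist": [0, 0, 0], "hand": -1}]}}

```text
clock: 38.45
tool_pos: [0.5321, 0.047, 0.2024]
eef_rot: [1.0, 0.02, -0.001, 0.0]
contact_force: [1.7, 0.5, -0.3]
opening: 0.004
finger_force: 0.0
```

```bash
python3 - <<'E'
from go import *
for c in ['wrist','top']:
    d=snap(c);P=cloud(d);X,Y,Z=P[...,0],P[...,1],P[...,2]
    m=(Z>.086)&(Z<.1)&(X>.6)&(X<.66)&(Y>-.07)&(Y<.16)
    q=P[m]
    if len(q): print(c,len(q),np.percentile(q[:,0]+.0373*(q[:,1]-.05),[2,50,98]))
    m=(Z>.112)&(Z<.126)&(abs(Y-.05)<.08);print('roof',np.percentile((X+.0373*(Y-.05))[m],1))
    if c=='top':
        save(d,'top3.png',(220,150,440,290),3.5)
        m=(X>.4)&(X<.6)&(Y>.17)&(Y<.3)&(Z>.1)&(Z<.118);q=P[m];print('door',np.polyfit(q[:,0],q[:,1],1),q[:,0].min(),cv2.minAreaRect((q[:,:2]*1000).astype(np.float32)))
s=r.get_state();print(np.round(s['q'],2),s['tool_pos'])
E
```

```text
wrist 3283 [0.63372116 0.63756509 0.6426394 ]
roof 0.6419114124794163
top 172 [0.63374461 0.63750154 0.64196312]
roof 0.6430808406274297
door [-0.19814101  0.31381655] 0.40193087531560673 ((500.4996643066406, 214.882568359375), (26.603389739990234, 205.01177978515625), 78.95442962646484)
[-0.24  0.65  0.11  1.9  -0.12  0.58 -1.59] [0.53632201 0.04707679 0.20661909]
```

View pics/top3.png

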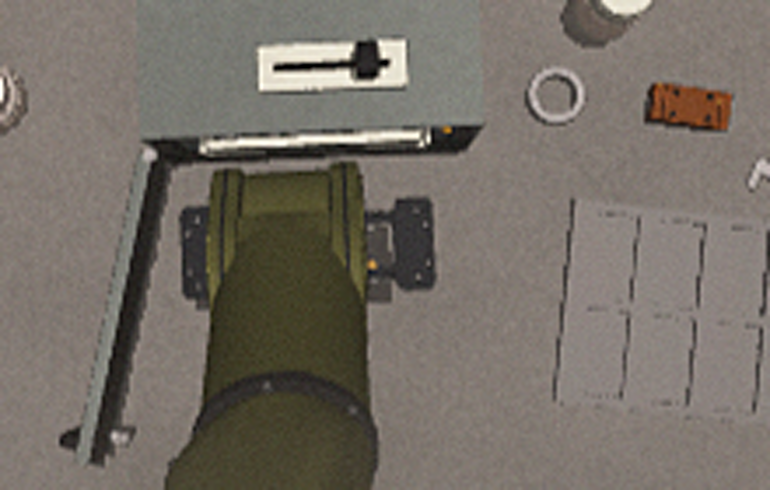

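The tray's front rim stands about 8 mm proud of the cabinet face, so it is home. The door is still open, with its free end at crop (85,450). I'll measure the door line for the push.

```bash
python3 - <<'E'
from go import *
for c in ['top','scene']:
    d=snap(c);P=cloud(d);X,Y,Z=P[...,0],P[...,1],P[...,2]
    M=(Z>.105)&(Z<.115)&(Y>.15)&(Y<.32)&(X>.3)&(X<.66)
    print(c,M.sum(),X[M].min(),X[M].max())
    for x in np.arange(.36,.66,.03):
        m=M&(abs(X-x)<.006)
        if m.any(): print(round(x,2),m.sum(),np.percentile(Y[m],[2,50,98]).round(4))
    m=(Z>.05)&(Z<.098)&(Y>.15)&(Y<.32)&(X>.33)&(X<.42);print('below',P[m][np.argmax(Y[m])] if m.any() else '')
    m=(Z>.07)&(Z<.098)&(Y>.17)&(Y<.32)&(X>.3)&(X<.62);q=P[m];print(len(q)); 
    if len(q): k=q[q[:,0]<.42]; print(np.c_[k.min(0),k.max(0)])
E
```

```text
top 691 0.35691803651996445 0.657342311973134
0.36 23 [0.2308 0.2435 0.2542]
0.39 30 [0.2249 0.2391 0.25  ]
0.42 29 [0.2183 0.2316 0.2425]
0.45 29 [0.2135 0.2265 0.2373]
0.48 32 [0.2076 0.2202 0.2311]
0.51 32 [0.2006 0.2128 0.2255]
0.54 28 [0.1948 0.2085 0.2198]
0.57 28 [0.1888 0.1992 0.2121]
0.6 30 [0.1811 0.1969 0.2062]
0.63 20 [0.1725 0.1813 0.1945]
0.66 1 [0.1938 0.1938 0.1938]
below [0.37291077 0.27277874 0.08661832]
37
[[0.36686879 0.38230623]
 [0.21296331 0.27277874]
 [0.07016713 0.09653458]]
scene 307 0.3535273559111345 0.6591811704950279
0.36 4 [0.2315 0.2387 0.2507]
0.39 15 [0.2264 0.2382 0.2509]
0.42 16 [0.2202 0.2307 0.2456]
0.45 15 [0.2129 0.2236 0.238 ]
0.48 10 [0.209  0.2211 0.2335]
0.51 11 [0.2023 0.2159 0.2244]
0.54 12 [0.1977 0.2037 0.2198]
0.57 17 [0.1922 0.2031 0.2163]
0.6 12 [0.186  0.1977 0.2073]
0.63 11 [0.1804 0.1939 0.2038]
0.66 3 [0.1659 0.17   0.1797]
below [0.37030674 0.27513957 0.05016562]
130
[[0.36401433 0.41654239]
 [0.21547604 0.2750558 ]
 [0.07005973 0.09766192]]
```

```bash
python3 go.py .418 .283 .207 78.6
```

```text
([-105.7, -240.3, -4.8], [0.0006, -0.001, -1.332])
```

Emit:
{"method": "step_arm", "body": {"motion": [{"dp": [-20, -40, 0], "twist": [0, 0, -0.17], "hand": -1}, {"dp": [-40, -80, 0], "twist": [0, 0, -0.34], "hand": -1}, {"dp": [-60, -125, 0], "twist": [0, 0, -0.51], "hand": -1}, {"dp": [-80, -170, 0], "twist": [0, 0, -0.68], "hand": -1}, {"dp": [-95, -210, 0], "twist": [0, 0, -0.85], "hand": -1}]}}

```text
clock: 39.28
tool_pos: [0.4268, 0.2546, 0.2]
eef_rot: [0.901, 0.433, -0.003, -0.001]
contact_force: [0.5, 0.1, 0.3]
opening: 0.006
finger_force: 0.0
```

```bash
python3 go.py .418 .283 .207 78.6; python3 -c "
from h import *;print(np.round(r.get_state()['q'],2))"
```

```text
([16.7, -24.7, -7.0], [-0.0048, 0.0032, -0.4754])
[-0.58  0.62 -0.08  2.01  0.09  0.52 -1.4 ]
```

Emit:
{"method": "step_arm", "body": {"motion": [{"dp": [8, -12, 0], "twist": [0, 0, -0.16], "hand": -1}, {"dp": [17, -25, 0], "twist": [0, 0, -0.32], "hand": -1}, {"dp": [17, -25, 0], "twist": [0, 0, -0.475], "hand": -1}, {"dp": [17, -25, 0], "twist": [0, 0, -0.475], "hand": -1}, {"dp": [17, -25, 0], "twist": [0, 0, -0.475], "hand": -1}]}}

```text
clock: 39.9
tool_pos: [0.4195, 0.2815, 0.2007]
eef_rot: [0.777, 0.629, -0.002, -0.001]
contact_force: [-0.3, -0.3, -0.2]
opening: 0.006
finger_force: 0.0
```

Emit:
{"method": "step_arm", "body": {"motion": [{"dp": [0, 0, 40], "twist": [0, 0, 0], "hand": -1}, {"dp": [0, 0, 80], "twist": [0, 0, 0], "hand": -1}, {"dp": [0, 0, 110], "twist": [0, 0, 0], "hand": -1}, {"dp": [0, 0, 118], "twist": [0, 0, 0], "hand": -1}, {"dp": [0, 0, 118], "twist": [0, 0, 0], "hand": -1}]}}

```text
clock: 40.52
tool_pos: [0.4193, 0.2819, 0.0835]
eef_rot: [0.776, 0.63, -0.002, -0.001]
contact_force: [0.1, 0.7, -0.1]
opening: 0.005
finger_force: 0.0
```

```bash
cat > arc.py <<'E'
from go import *
H=np.array([.6259,.188])
def T(psi,h,rr=.222,z=.082):
    p=np.radians(psi);q=H+rr*np.array([np.cos(p),np.sin(p)])+h*np.array([np.sin(p),-np.cos(p)])
    return q[0],q[1],z,psi-90
h=float(sys.argv[1])
for psi in sys.argv[2:]: print(psi,go(*T(float(psi),h)))
s=r.get_state();print(np.round(s['q'],2),np.round(s['tool_pos'],4))
E
python3 arc.py .0245 168.6 174 180 186 192 198
```

```text
168.6 ([-26.7, -0.7, 1.6], [-0.0035, 0.0015, -0.0078])
174 ([-47.7, -1.8, 1.6], [-0.0036, 0.0014, -0.1021])
180 ([-71.0, -0.8, 1.6], [-0.0036, 0.0012, -0.2068])
186 ([-94.2, 2.7, 1.7], [-0.0037, 0.001, -0.3115])
192 ([-116.8, 8.6, 1.7], [-0.0038, 0.0008, -0.4163])
198 ([-138.7, 16.8, 1.7], [-0.0038, 0.0006, -0.521])
[-0.61  0.84 -0.11  2.05  0.31  0.27 -1.19] [0.4193 0.2819 0.0835]
```

Emit:
{"method": "step_arm", "body": {"motion": [{"dp": [-14, 0, 2], "twist": [0, 0, 0], "hand": -1}, {"dp": [-27, -1, 2], "twist": [0, 0, -0.01], "hand": -1}, {"dp": [-48, -2, 2], "twist": [0, 0, -0.1], "hand": -1}, {"dp": [-71, -1, 2], "twist": [0, 0, -0.205], "hand": -1}, {"dp": [-94, 3, 2], "twist": [0, 0, -0.31], "hand": -1}]}}

```text
clock: 41.15
tool_pos: [0.4024, 0.1879, 0.0824]
eef_rot: [0.668, 0.744, -0.001, -0.001]
contact_force: [1.5, 0.8, -0.7]
opening: 0.003
finger_force: 0.2
```

```bash
python3 arc.py .0245 186 194 201 208 215 222
```

```text
186 ([1.2, 0.3, 0.4], [-0.0034, -0.0003, 0.0027])
194 ([-29.9, -1.1, 0.4], [-0.0034, -0.0006, -0.1369])
201 ([-57.1, 1.3, 0.3], [-0.0034, -0.0008, -0.2591])
208 ([-83.7, 7.0, 0.3], [-0.0033, -0.001, -0.3813])
215 ([-109.5, 15.9, 0.3], [-0.0033, -0.0012, -0.5034])
222 ([-134.0, 27.9, 0.2], [-0.0032, -0.0014, -0.6256])
[-0.49  0.82 -0.08  2.23  0.54  0.11 -0.97] [0.4024 0.1879 0.0824]
```

Emit:
{"method": "step_arm", "body": {"motion": [{"dp": [-10, 0, -15], "twist": [0, 0, -0.05], "hand": -1}, {"dp": [-30, -1, -24], "twist": [0, 0, -0.137], "hand": -1}, {"dp": [-57, 1, -24], "twist": [0, 0, -0.26], "hand": -1}, {"dp": [-84, 7, -24], "twist": [0, 0, -0.38], "hand": -1}, {"dp": [-110, 16, -24], "twist": [0, 0, -0.5], "hand": -1}]}}

```text
clock: 41.78
tool_pos: [0.4299, 0.08, 0.1063]
eef_rot: [0.463, 0.886, -0.001, -0.001]
contact_force: [0.0, 0.7, -0.2]
opening: 0.003
finger_force: 0.3
```

```bash
sed -i 's/z=.082/z=.107/' arc.py; python3 arc.py .0245 215 222 229 236 243 250 257
```

```text
215 ([0.6, 0.5, -0.7], [-0.003, -0.0014, -0.0027])
222 ([-26.7, -0.8, -0.8], [-0.003, -0.0016, -0.1249])
229 ([-53.9, 1.3, -0.8], [-0.0029, -0.0018, -0.2471])
236 ([-80.6, 6.6, -0.8], [-0.0028, -0.0019, -0.3693])
243 ([-106.5, 15.2, -0.9], [-0.0026, -0.0021, -0.4914])
250 ([-131.1, 26.9, -1.0], [-0.0025, -0.0023, -0.6136])
257 ([-154.2, 41.5, -1.1], [-0.0024, -0.0024, -0.7358])
[-0.14  0.77 -0.24  2.24  0.84  0.23 -0.53] [0.4299 0.08   0.1063]
```

Emit:
{"method": "step_arm", "body": {"motion": [{"dp": [-27, -1, 0], "twist": [0, 0, -0.125], "hand": -1}, {"dp": [-54, 1, 0], "twist": [0, 0, -0.247], "hand": -1}, {"dp": [-81, 7, 0], "twist": [0, 0, -0.37], "hand": -1}, {"dp": [-106, 15, 0], "twist": [0, 0, -0.49], "hand": -1}, {"dp": [-131, 27, 0], "twist": [0, 0, -0.614], "hand": -1}]}}

```text
clock: 42.4
tool_pos: [0.5262, -0.0131, 0.1057]
eef_rot: [0.174, 0.985, -0.001, -0.002]
contact_force: [-0.4, -0.1, -0.9]
opening: 0.003
finger_force: 0.3
```

```bash
python3 arc.py .0245 250 256 262 266 269 ; python3 - <<'E'
from h import *
d=snap('top');save(d,'top4.png',(220,150,440,290),3.5)
E
```

```text
250 ([-0.4, 1.0, -1.3], [-0.0031, -0.0039, -0.0004])
256 ([-23.7, -0.3, -1.4], [-0.0029, -0.004, -0.1052])
262 ([-47.1, 0.8, -1.5], [-0.0027, -0.0042, -0.2099])
266 ([-62.5, 2.9, -1.5], [-0.0026, -0.0043, -0.2797])
269 ([-74.0, 5.2, -1.6], [-0.0024, -0.0044, -0.332])
[ 0.3   0.88 -0.61  1.96  0.9   0.6   0.29] [ 0.5262 -0.0131  0.1057]
```

View pics/top4.png

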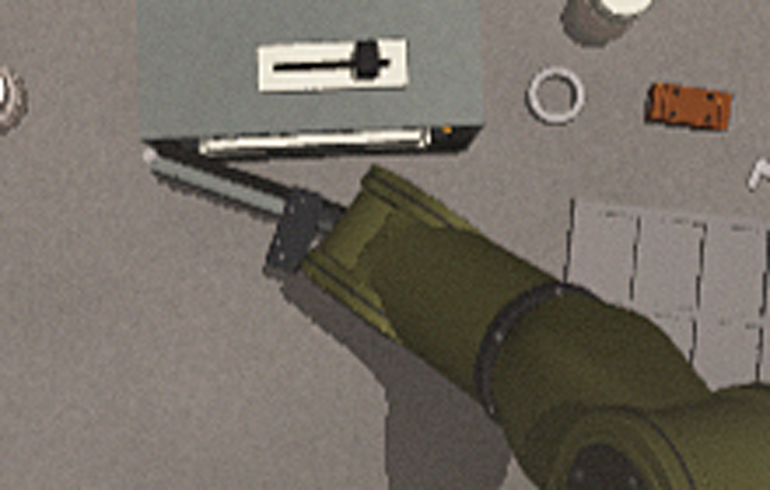

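The door is following the fingers; it runs from (150,155) to under the hand. I carry on to the catch.

Emit:
{"method": "step_arm", "body": {"motion": [{"dp": [-12, 0, 5], "twist": [0, 0, -0.05], "hand": -1}, {"dp": [-24, 0, 12], "twist": [0, 0, -0.105], "hand": -1}, {"dp": [-36, 0, 12], "twist": [0, 0, -0.16], "hand": -1}, {"dp": [-47, 1, 12], "twist": [0, 0, -0.21], "hand": -1}, {"dp": [-62, 3, 12], "twist": [0, 0, -0.28], "hand": -1}]}}

```text
clock: 43.08
tool_pos: [0.5847, -0.0305, 0.0932]
eef_rot: [0.036, 0.999, -0.001, -0.003]
contact_force: [0.6, 0.3, -0.6]
opening: 0.007
finger_force: 0.3
```

```bash
sed -i 's/z=.107/z=.092/' arc.py; python3 arc.py .0245 266 269 271 272.14
```

```text
266 ([-1.3, -1.2, 1.1], [-0.0024, -0.0051, -0.0016])
269 ([-13.0, -2.2, 1.1], [-0.0022, -0.0052, -0.054])
271 ([-20.8, -2.5, 1.1], [-0.0021, -0.0052, -0.0889])
272.14 ([-25.2, -2.5, 1.0], [-0.0021, -0.0052, -0.1088])
[ 0.36  0.97 -0.71  1.79  0.91  0.75  0.66] [ 0.5847 -0.0305  0.0932]
```

Emit:
{"method": "step_arm", "body": {"motion": [{"dp": [-7, -1, 1], "twist": [0, 0, -0.03], "hand": -1}, {"dp": [-13, -2, 1], "twist": [0, 0, -0.055], "hand": -1}, {"dp": [-18, -2, 1], "twist": [0, 0, -0.08], "hand": -1}, {"dp": [-23, -2, 1], "twist": [0, 0, -0.1], "hand": -1}, {"dp": [-26, -2, 1], "twist": [0, 0, -0.108], "hand": -1}]}}

```text
clock: 43.7
tool_pos: [0.609, -0.034, 0.0919]
eef_rot: [-0.018, 1.0, -0.001, -0.004]
contact_force: [-11.1, -0.1, 9.8]
opening: 0.007
finger_force: 6.2
```

Emit:
{"method": "step_arm", "body": {"motion": [{"dp": [-2, 0, 0], "twist": [0, 0, 0], "hand": -1}, {"dp": [-3, 0, 0], "twist": [0, 0, 0], "hand": -1}, {"dp": [-3, 0, 0], "twist": [0, 0, 0], "hand": -1}]}}

```text
clock: 44.08
tool_pos: [0.609, -0.034, 0.0919]
eef_rot: [-0.018, 1.0, -0.002, -0.007]
contact_force: [-15.3, -0.3, 11.2]
opening: 0.006
finger_force: 7.5
```

```bash
python3 arc.py .0245 272.14; python3 -c "
from h import *;print(r.get_state()['contact_force'])"
```

```text
272.14 ([-0.7, -0.8, -0.2], [-0.0035, -0.0147, -0.0009])
[ 0.37  1.01 -0.74  1.7   0.9   0.83  0.81] [ 0.609  -0.034   0.0919]
[-15.34560064  -0.29141336  11.18952047]
```

Emit:
{"method": "step_arm", "body": {"motion": [{"dp": [10, 0, 0], "twist": [0, 0, 0], "hand": -1}, {"dp": [50, 0, 0], "twist": [0, 0, 0], "hand": -1}, {"dp": [60, 0, -50], "twist": [0, 0, 0], "hand": -1}, {"dp": [60, 0, -110], "twist": [0, 0, 0], "hand": -1}, {"dp": [60, 0, -140], "twist": [0, 0, 0], "hand": -1}]}}

```text
clock: 44.7
tool_pos: [0.5567, -0.035, 0.2354]
eef_rot: [-0.017, 1.0, -0.0, 0.001]
contact_force: [0.9, -1.0, 0.2]
opening: 0.008
finger_force: 0.0
```

```bash
python3 - <<'E'
from go import *
d=snap('top');P=cloud(d);X,Y,Z=P[...,0],P[...,1],P[...,2]
U=X+.0373*(Y-.05)
for y in [-.06,-.03,0,.05,.1,.15]:
    m=(Z>.1)&(Z<.116)&(abs(Y-y)<.015)&(U>.58)&(U<.66)
    print(y,m.sum(),np.percentile(U[m],[2,50,98]).round(4) if m.any() else '')
m=(Z>.15)&(Z<.19)&(X>.66)&(X<.74)&(Y>-.05)&(Y<.12)
q=P[m];print('lock',cv2.minAreaRect((q[:,:2]*1000).astype(np.float32)),np.median(q[:,2]),len(q))
save(d,'top5.png',(240,140,400,240),4)
s=r.get_state();print(np.round(s['q'],2),s['tool_pos']);print(go(.697,-.045,.26,182.14));print(go(.697,-.045,.26,92.14))
E
```

```text
-0.06 0 
-0.03 12 [0.6354 0.6415 0.659 ]
0 77 [0.6172 0.6328 0.6558]
0.05 81 [0.6165 0.6295 0.6529]
0.1 88 [0.6161 0.6282 0.6493]
0.15 84 [0.6157 0.6278 0.6468]
lock ((698.1744384765625, 1.7727127075195312), (27.436450958251953, 18.611684799194336), 7.961350917816162) 0.17296576676888908 66
[ 0.48  0.76 -0.89  1.78  0.72  0.95  0.89] [ 0.55813147 -0.03453684  0.23812284]
([-138.6, -15.3, -21.0], [-0.0001, 0.0063, -0.0028])
([-138.6, -15.3, -21.0], [0.0048, 0.0051, 1.568])
```

View pics/top5.png

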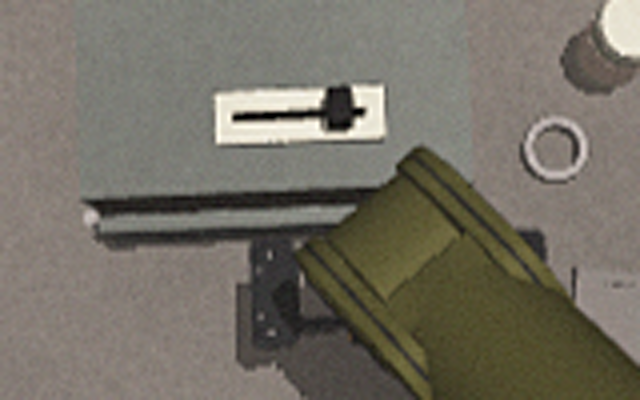

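Top view: the door's outer face sits flush about 26 mm in front of the cabinet all along, so it is shut. The lock grip is at crop (340,108), the right end. Next I slide it left.

Emit:
{"method": "step_arm", "body": {"motion": [{"dp": [-47, -9, 0], "twist": [0, 0, 0], "hand": -1}, {"dp": [-95, -18, 0], "twist": [0, 0, 0], "hand": -1}, {"dp": [-141, -25, 0], "twist": [0, 0, 0], "hand": -1}, {"dp": [-141, -25, 0], "twist": [0, 0, 0], "hand": -1}, {"dp": [-141, -25, 0], "twist": [0, 0, 0], "hand": -1}]}}

```text
clock: 45.38
tool_pos: [0.6964, -0.0551, 0.231]
eef_rot: [-0.018, 1.0, -0.0, -0.002]
contact_force: [-0.5, -0.4, 0.5]
opening: 0.006
finger_force: 0.0
```

```bash
python3 go.py .6995 -.055 .164 182.14; python3 go.py .695 .055 .164 182.14
```

```text
([-3.4, -0.0, 67.0], [-0.0005, -0.0047, -0.0015])
([-2.9, 110.1, 67.0], [-0.0005, -0.0047, -0.0015])
```

Emit:
{"method": "step_arm", "body": {"motion": [{"dp": [-3, 0, 30], "twist": [0, 0, 0], "hand": -1}, {"dp": [-3, 0, 60], "twist": [0, 0, 0], "hand": -1}, {"dp": [-3, 0, 67], "twist": [0, 0, 0], "hand": -1}, {"dp": [-3, 10, 67], "twist": [0, 0, 0], "hand": -1}, {"dp": [-3, 20, 67], "twist": [0, 0, 0], "hand": -1}]}}

```text
clock: 46.0
tool_pos: [0.6997, -0.0338, 0.1663]
eef_rot: [-0.018, 1.0, 0.0, -0.001]
contact_force: [0.1, 0.3, 0.3]
opening: 0.005
finger_force: 0.0
```

Emit:
{"method": "step_arm", "body": {"motion": [{"dp": [0, 15, 0], "twist": [0, 0, 0], "hand": -1}, {"dp": [0, 30, 0], "twist": [0, 0, 0], "hand": -1}, {"dp": [0, 45, 0], "twist": [0, 0, 0], "hand": -1}, {"dp": [0, 60, 0], "twist": [0, 0, 0], "hand": -1}, {"dp": [0, 75, 0], "twist": [0, 0, 0], "hand": -1}]}}

```text
clock: 46.62
tool_pos: [0.6967, 0.0406, 0.1647]
eef_rot: [-0.018, 1.0, -0.0, -0.002]
contact_force: [0.8, -2.6, 3.4]
opening: 0.006
finger_force: 1.5
```

Emit:
{"method": "step_arm", "body": {"motion": [{"dp": [0, 6, 0], "twist": [0, 0, 0], "hand": -1}, {"dp": [0, 11, 0], "twist": [0, 0, 0], "hand": -1}, {"dp": [0, 15, 0], "twist": [0, 0, 0], "hand": -1}, {"dp": [0, 15, 0], "twist": [0, 0, 0], "hand": -1}]}}

```text
clock: 47.12
tool_pos: [0.6965, 0.047, 0.1648]
eef_rot: [-0.015, 1.0, -0.006, -0.002]
contact_force: [-2.1, -13.2, 10.2]
opening: 0.002
finger_force: 7.3
```

Emit:
{"method": "step_arm", "body": {"motion": [{"dp": [0, -15, 0], "twist": [0, 0, 0], "hand": -1}, {"dp": [0, -30, 0], "twist": [0, 0, 0], "hand": -1}, {"dp": [0, -30, -50], "twist": [0, 0, 0], "hand": -1}, {"dp": [0, -30, -100], "twist": [0, 0, 0], "hand": -1}, {"dp": [0, -30, -110], "twist": [0, 0, 0], "hand": -1}]}}

```text
clock: 47.75
tool_pos: [0.6988, 0.0261, 0.2784]
eef_rot: [-0.018, 1.0, 0.001, 0.001]
contact_force: [0.4, -0.5, -0.3]
opening: 0.01
finger_force: 0.0
```

Emit:
{"method": "step_arm", "body": {"motion": [{"dp": [60, -50, 0], "twist": [0, 0, 0], "hand": -1}, {"dp": [110, -80, 0], "twist": [0, 0, 0], "hand": -1}, {"dp": [160, -120, 0], "twist": [0, 0, 0], "hand": -1}, {"dp": [200, -160, 0], "twist": [0, 0, 0], "hand": -1}, {"dp": [200, -160, 0], "twist": [0, 0, 0], "hand": -1}]}}

```text
clock: 48.38
tool_pos: [0.4991, -0.1467, 0.2738]
eef_rot: [-0.015, 1.0, -0.001, -0.005]
contact_force: [0.8, -0.8, -0.7]
opening: 0.007
finger_force: 0.0
```

```bash
python3 - <<'E'
from go import *
d=snap('top');P=cloud(d);X,Y,Z=P[...,0],P[...,1],P[...,2]
U=X+.0373*(Y-.05)
for y in [-.06,-.03,0,.05,.1,.15]:
    m=(Z>.1)&(Z<.116)&(abs(Y-y)<.015)&(U>.58)&(U<.66)
    print(y,m.sum(),np.percentile(U[m],[2,50,98]).round(4) if m.any() else '')
m=(Z>.15)&(Z<.19)&(X>.66)&(X<.74)&(Y>-.05)&(Y<.12)
q=P[m];print('lock',cv2.minAreaRect((q[:,:2]*1000).astype(np.float32)),np.median(q[:,2]),len(q))
save(d,'top6.png',(140,120,520,310),2)
print(r.get_state()['contact_force'],r.get_state()['clock'])
E
```

```text
-0.06 89 [0.6162 0.6287 0.6552]
-0.03 80 [0.6166 0.6292 0.6451]
0 87 [0.6161 0.6298 0.6512]
0.05 74 [0.617  0.6294 0.6565]
0.1 84 [0.616  0.6282 0.6545]
0.15 86 [0.6157 0.6276 0.6444]
lock ((695.4911499023438, 71.48245239257812), (27.1028995513916, 19.735462188720703), 5.945148944854736) 0.17341124443949596 72
[-1.15280662  0.21865003  0.11085966] 48.425
```

View pics/top6.png

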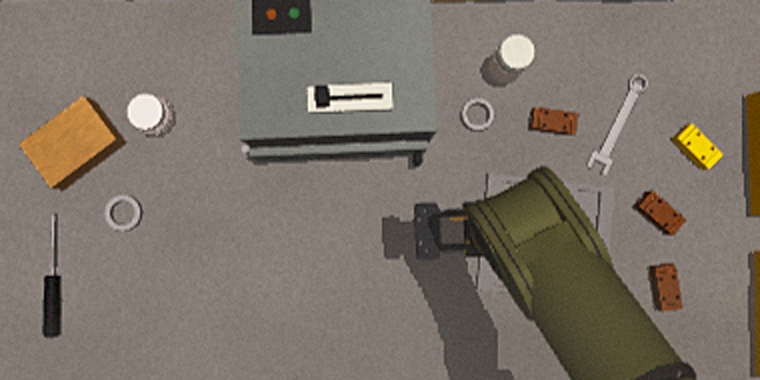

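The door is shut and the bystanders are unmoved. The lock grip is at crop (321,97), near the left end. It moved only 70 mm, so I'll check it against the plate centre.

```bash
python3 - <<'E'
from go import *
d=snap('top');P=cloud(d);X,Y,Z=P[...,0],P[...,1],P[...,2];a=.0373
V=-(X-.643)*np.sin(a)+(Y-.0505)*np.cos(a)
m=(Z>.128)&(Z<.140)&(X>.66)&(X<.74);print('plate',np.percentile(V[m],[1,99]),m.sum())
im=d['pixels'].astype(int).sum(2);m2=(im>560)&(X>.66)&(X<.74)&(abs(V)<.12)&(Z>.11);print('white',np.percentile(V[m2],[1,99]))
m=(Z>.16)&(Z<.185)&(X>.66)&(X<.74);print('grip',np.percentile(V[m],[2,98]))
P0=np.load('top0.npy');V0=-(P0[...,0]-.643)*np.sin(a)+(P0[...,1]-.0505)*np.cos(a)
m=(P0[...,2]>.16)&(P0[...,2]<.185)&(P0[...,0]>.66)&(P0[...,0]<.74);print('grip0',np.percentile(V0[m],[2,98]))
E
```

```text
plate [-0.08332011  0.04290415] 480
white [-0.08249386  0.0420269 ]
grip [0.00967652 0.02772893]
grip0 [-0.06049414 -0.04125503]
```

The grip is 39 mm left of the plate centre, which puts the joint at about 0.079 m, its end stop. I'm handing the job in.

```bash
python3 -c "
from plant import r;print(r.finish_job())"
```

```text
the job is handed in; nothing more can be done
None
```

The job is handed in, with no verdict returned: by my measurements all five steel blocks lie flat on the load tray, the tray is home, the door is shut on its catch, the lock is at its left stop, and the bystanders look unmoved in the top view.

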